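# Clear rejected castings into the latched scrap box

### The job

Take the release pin from its wooden stand and push it down through the hole in the top of the scrap box to trip the hidden latch, so that the drawer springs out; the pin must end up back in its stand. The castings on top of the box are too heavy to lift: slide every one of them over the open edge so that it tips into the drawer, then push the drawer fully shut so that it stays latched. Leave the mug, the oil bottle and the hammer alone.

Things in the scene. Friction and masses are not known exactly. Their poses are not given: they have to be found in the camera images.
- box: grey steel scrap box fixed on the bench, 210 (its x) x 330 (its y) x 130 mm high; it reaches from y = -150 to y = +180 mm in its own frame (x from -105 to 105), origin on the bench, z up. Its flat steel top is at z = 130 mm. A lip 16 mm high and 8 mm thick runs round the top along both x sides and along the +y end; the -y end has no lip and is the open edge. The drawer sits in the -y end and springs out along the box's -y. Two to four castings lie on top
- edge (a point): middle of the open (lipless) edge of the box's top, at y = -150 mm, z = 130 mm in the box's frame; same axes as the box
- hole (a point): centre of the mouth of the 19 mm round access hole in the box's top (plate 8 mm thick), at y = +150 mm, z = 130 mm in the box's frame; the latch's press pad, 36 mm square, lies hidden 45 mm below it
- latch (a joint): hidden spring latch, m: 0 up at rest (holds the shut drawer), grows as its pad is pressed straight down, stop at 0.022; 3 N at rest rising to 8.5 N; the drawer is let go somewhere between 0.007 and 0.012; it springs back up when let go
- drawer (a joint): how far the drawer is out, m: 0 to 0.003 latched shut, 0.14 fully sprung out. Spring force outward 6 N shut, 4 N out. Pushed shut it needs about 7 to 15 N, rides over the latch, and catches once pushed in to about -0.002 (hard stop at -0.010); let go, it stays near 0.001. If not caught it springs out again
- drawer_in (a point): centre of the drawer's inner floor (inside 178 in x, 145 mm in y, walls 6 mm, rim 89 mm above this floor, and 27 mm lower than the box's top), moves with the drawer; same axes as the box; fully out, its opening reaches about 133 mm beyond the open edge
- drawer_front (a point): middle of the drawer's front face (plain flat panel without handle, 210 mm wide, from z = 6 to 118 mm), 28 mm below the panel's top edge; it faces the box's -y; moves with the drawer
- pin: release pin standing upright in its stand: steel rod 10 mm dia., 85 mm long, below a round black handle 28 mm dia., 50 mm long; 0.12 kg; origin at the rod's lower end, z up along the pin to the handle (handle from z = 85 to 135 mm)
- stand: wooden block fixed on the bench, 60 x 60 x 92 mm high, with one upright bore 18 mm dia., 88 mm deep, in the middle of its top; the pin's rod hangs in it, the handle resting on the block's top (pin origin then 7 mm above the bench); origin under its centre. Stands to the left or to the right of the box
- casting1: rejected iron casting: flat foot 56 (its x) x 62 (its y) x 20 mm with a round boss, 36 mm dia., rising to 36 mm in the middle; about 0.75 kg; origin at the centre of its underside. Two to four of the castings are present, the others are absent
- casting2: rejected iron casting: flat foot 56 (its x) x 62 (its y) x 20 mm with a round boss, 36 mm dia., rising to 36 mm in the middle; about 0.75 kg; origin at the centre of its underside. Two to four of the castings are present, the others are absent
- casting3: rejected iron casting: flat foot 56 (its x) x 62 (its y) x 20 mm with a round boss, 36 mm dia., rising to 36 mm in the middle; about 0.75 kg; origin at the centre of its underside. Two to four of the castings are present, the others are absent
- casting4: rejected iron casting: flat foot 56 (its x) x 62 (its y) x 20 mm with a round boss, 36 mm dia., rising to 36 mm in the middle; about 0.75 kg; origin at the centre of its underside. Two to four of the castings are present, the others are absent
- mug: white mug 80 mm dia., 95 mm high; bystander, origin under its centre
- oil: grey plastic oil bottle 60 mm dia., 130 mm high; bystander, origin under its centre
- hammer: hammer lying on the bench beyond the box; bystander
Mind the look-alikes: they are no part of the job. Several things look just like the stand: the one meant starts farthest from the robot's base. Leave any green look-alike of the casting1 alone.

How it is judged:
By the outcome, as a careful person would: the job done as asked, in the order asked, and still so for the second after the job is handed in, with the robot touching nothing.
Of casting1, casting2, casting3, casting4 only 2 to 4 are there at a start; the rules pass over those that are not, and their reading is None.
At some moment in a run one of casting1, casting2, casting3, casting4 may be knocked a few centimetres aside while the robot is not near it.
It also fails if it takes over 200 s, if anything falls off the work surface, if the arm or the gripper's body presses on something with over 40 N, if the wrist force passes 120 N, or if a joint passes its speed limit or range.

### The arm

A 7-joint arm with a two-finger parallel gripper is mounted at the origin on the work surface. World frame = base frame: x ahead of the robot, y to its left, z up, the work surface at z = 0. Lengths are in m, angles in degrees, forces in N, time in s.
With the tool pointing down it reaches from about 0.425 to 0.8 m from the base axis. Payload 8.3 kg.
Tool frame: the origin (TCP) lies midway between the tips of the shut fingers; the grasp point (between the pads) lies arm.hold_point_z behind it (arm.hold_point_z is the distance from the TCP to the grasp point, in m); z points along the fingers, y is the direction in which the jaws open and shut (so a half turn about z gives the same grasp; the last joint's range is limited). The gripper opens to 85 mm and grips with 20 to 120 N. Pads are 22 mm wide; open, the fingers measure 114 mm over their backs; the gripper's body (76 mm by 85 mm) begins 54 mm behind the grasp point. The pads swing forward as they close: fully open they stand 13 mm farther back than shut.
Start: joints at [67.386, 21.967, 0.94, 78.501, -0.361, 79.538, -2.664], TCP at [0.204, -0.591, 0.231] pointing down, gripper open.
Joint ranges: [-169.22, 169.22], [-14.56, 117.87], [-87.37, 89.26], [10.42, 133.3], [-82.24, 262.24], [0.94, 117.77], [-172.7, 172.7]. Speed limits (degrees/s): [136.94, 136.94, 172.46, 172.46, 180, 180, 180].

### API

Orientations are given as a 3x3 rotation matrix whose columns are the frame's x, y, z axes.
In Python, from station import arm, optics, workorder gives the robot as it stands.
- The arm moves only by the tool apply_moves, never from a script. Its argument "increments" is a list that holds one entry, the list of rows, each a list of 5 numbers: the opening in per cent of the stroke, from 0 (shut) to 100 (fully open), then the shift along the tool's x, y, z in units of 40 mm (1.0 is 40 mm), then the turn about the tool's z in units of 6 degrees (1.0 is 6 degrees). A call has 1 to 8 rows; each row shifts and turns the pose as measured when the row begins, along the tool's axes as they then stand; what a row does not reach is not made up. A row lasts 1/10 s, in which the tool goes at most 50 mm and 8.59 degrees, less where a joint would pass 70% of its speed; a pose out of reach is approached as far as the arm can. A call is refused whole if a number of a shift passes 1 or a number of a turn 1, either way. A call with a gripper value outside its range is refused whole. The fingers move at their own pace and stop on an object; the grip force is fixed at half the most. Time passes only in rows, so rows that do not move let the fingers close. It gives the time, the measured TCP pose, the force and the opening at its end, in the units of the state.
- arm.read_state(): the state, without advancing time (a new reading comes with each control period).
- optics.snapshot(name): name is "scene" or "top"; returns the picture (400x640x3 uint8, red, green, blue); there is no depth.
- optics.camera_params(name): a dict with "fx", "fy", "cx", "cy" (pixels), "D" ([k1, k2, p1, p2, k3] as OpenCV has them; the pictures are not rectified), "R" (3x3) and "t" (3): a world point X has camera coordinates R X + t. Camera axes: x right, y down, z forward; pixel columns grow to the right and rows downward; lengths in m; the calibration is good to about 2 mm. A picture is of the moment at which its call begins. camera_params takes no time and is no camera call.
- workorder.hand_in(): hands the job in, once; it reports no verdict.
Trained networks look in the newest picture that a camera, given by its name, has taken for a name from the list of things; names that differ only in an ending like _2 or _b are one class to them, and where a whole thing is asked for, a point or a joint stands for the part that bears it (a point fixed in the world has none). Each returns a list of dicts, best first, with "score" (0 to 1); they miss things now and then, are a little off and sometimes report something else, mostly with a low value. They report only what shows in the picture. A call takes as long as a camera call. They do not tell look-alikes from the thing itself.
- optics.search_frame(camera, query): "xyz" ([x, y, z] in m, in the coordinates of the camera as it stood for that picture, good to about 4 mm: the middle of the surface that is visible of it).
The state is a dict: "time_s": time; "q": joint angles; "joint_velocities": joint speeds; "joint_torque": joint torques, N m; "tool_pos": TCP position; "ee_rot": TCP orientation; "wrist_force": force on the tool from outside, world axes, zero at the start; "ft_torque": the same for the moment, N m; "grip_width": opening from 0.0 (shut) to 1.0 (fully open).
Only numpy, scipy, OpenCV 4.12 (cv2) and the standard library are available. Lean on these libraries where they do the work, as an engineer would, in place of code of your own. Each camera call takes 0.05 s, during which the arm holds its last target.

## Working session

There is one attempt and no reset: what is moved stays moved. The work goes in short steps, Python scripts to look and compute and a tool call to move; the robot and the scene stay as the last step left them, time stands still between calls to the robot, and variables do not carry over. Pictures are saved under pics/ and viewed, and the job is handed in when it is done.

Besides the shell and the picture viewer there is one more tool, called after "Call:" by a JSON object that holds its "op" and its "data", one argument or row to a line. apply_moves: Moves the arm, as the interface text tells. Its arguments: {"type":"object","properties":{"increments":{"type":"array","items":{"type":"array","items":{"type":"array","items":{"type":"number"}}}}},"required":["increments"]}

```bash
ls; mkdir -p pics
python3 - <<'E'
from station import arm, optics, workorder
import cv2
print(arm.read_state(), arm.hold_point_z)
for n in ("scene","top"):
    im=optics.snapshot(n); cv2.imwrite(f"pics/{n}0.png",im[:,:,::-1]); print(optics.camera_params(n))
E
```

```text
pics
{'time_s': 0.0, 'q': array([67.38645993, 22.0166164 ,  0.93989741, 78.56328602, -0.35907031,
       79.53578234, -2.66522675]), 'joint_velocities': array([-0.0504476 , -0.06021734, -0.00322672, -0.06980096,  0.04605276,
        0.01268401,  0.01815985]), 'joint_torque': array([ 1.02004084e-03, -6.27595997e+01,  8.44465233e-01, -3.71821475e+01,
        1.63462531e-02,  1.39662501e-02,  4.10255006e-05]), 'tool_pos': array([ 0.20342138, -0.59043715,  0.23024863]), 'ee_rot': array([[ 9.45455816e-01,  3.25749575e-01, -7.16840621e-04],
       [ 3.25750354e-01, -9.45454042e-01,  1.83368076e-03],
       [-8.04191332e-05, -1.96717523e-03, -9.99998062e-01]]), 'wrist_force': array([-0.28895077,  0.04466954, -0.03569507]), 'ft_torque': array([-0.00319416,  0.01890402,  0.02833176]), 'grip_width': 1.0010141740147909} 0.0187
{'fx': 422.3237586800348, 'fy': 422.3237586800348, 'cx': 323.0835128719003, 'cy': 195.62035250158408, 'D': array([0.00963353, 0.        , 0.        , 0.        , 0.        ]), 'R': array([[ 0.13263275,  0.99113288,  0.00801094],
       [ 0.65456848, -0.08151908, -0.7515948 ],
       [-0.74427727,  0.10492979, -0.65957644]]), 't': array([-0.09212868, -0.31602796,  1.55610317])}
{'fx': 494.98664388505284, 'fy': 494.98664388505284, 'cx': 318.15861919169004, 'cy': 201.08095632848764, 'D': array([-0.12334345,  0.        ,  0.        ,  0.        ,  0.        ]), 'R': array([[-2.28027383e-02, -9.99739976e-01, -1.24201161e-04],
       [-9.85079812e-01,  2.24895565e-02, -1.70622342e-01],
       [ 1.70580769e-01, -3.76830856e-03, -9.85336491e-01]]), 't': array([0.01520558, 0.59120659, 1.15055862])}
```

View pics/scene0.png

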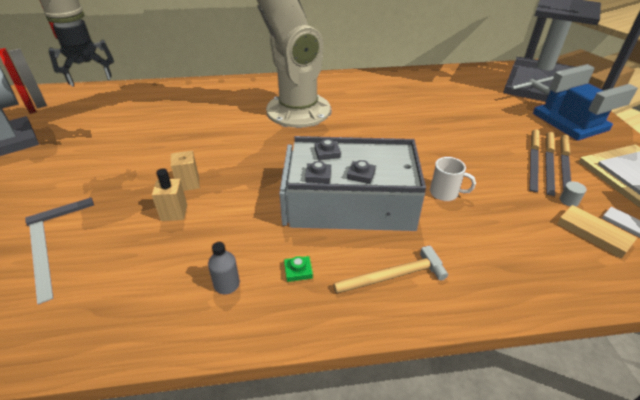

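View pics/top0.png

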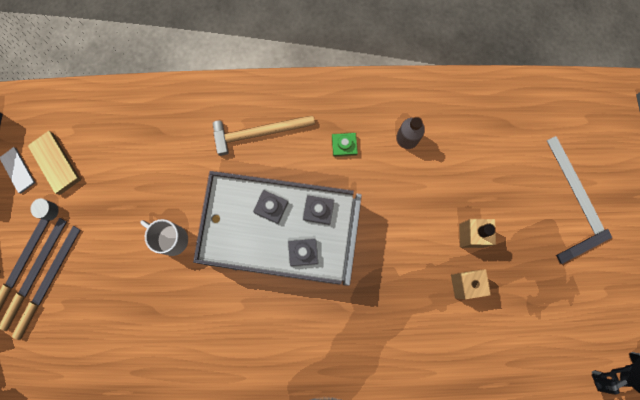

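```bash
cat > h.py <<'E'
import numpy as np, cv2
from station import arm, optics, workorder
def cam(n):
    c=optics.camera_params(n); K=np.array([[c['fx'],0,c['cx']],[0,c['fy'],c['cy']],[0,0,1]]); return K,np.array(c['D']),np.array(c['R']),np.array(c['t'])
def proj(n,X):
    K,D,R,t=cam(n); return cv2.projectPoints(np.float64(X).reshape(-1,3),cv2.Rodrigues(R)[0],t,K,D)[0].reshape(-1,2)
def onplane(n,px,z):
    K,D,R,t=cam(n); u=cv2.undistortPoints(np.float64(px).reshape(-1,1,2),K,D).reshape(-1,2)
    d=np.c_[u,np.ones(len(u))]@R; o=-R.T@t; return o+d*((z-o[2])/d[:,2])[:,None]
def find(n,q):
    K,D,R,t=cam(n)
    return [(round(d['score'],2),np.round(R.T@(np.array(d['xyz'])-t),3), np.round(proj(n,R.T@(np.array(d['xyz'])-t))[0])) for d in optics.search_frame(n,q)]
def snap(n,f,crop=None,s=1):
    im=optics.snapshot(n)[:,:,::-1]
    if crop: im=im[crop[1]:crop[3],crop[0]:crop[2]]
    cv2.imwrite('pics/'+f,cv2.resize(im,None,fx=s,fy=s,interpolation=cv2.INTER_CUBIC))
def st():
    s=arm.read_state(); print(round(s['time_s'],2),'tcp',np.round(s['tool_pos'],4),'F',np.round(s['wrist_force'],1),'g',round(float(s['grip_width']),3)); print(np.round(s['ee_rot'],3).tolist(), np.round(s['q'],1)); return s
E
python3 - <<'E'
from h import *
for n in ("scene","top"):
  for q in ("box","stand","pin","casting1","mug","oil","hammer"):
    print(n,q,find(n,q))
E
```

```text
scene box [(0.64, array([0.608, 0.097, 0.128]), array([358., 187.])), (0.25, array([ 0.515, -0.379,  0.126]), array([163., 178.]))]
scene stand [(0.86, array([ 0.534, -0.373,  0.061]), array([170., 203.])), (0.6, array([ 0.412, -0.348,  0.071]), array([185., 170.]))]
scene pin [(0.78, array([ 0.513, -0.379,  0.125]), array([163., 178.])), (0.69, array([0.536, 0.371, 0.064]), array([450., 180.]))]
scene casting1 [(0.73, array([ 0.762, -0.069,  0.019]), array([297., 272.])), (0.71, array([0.578, 0.109, 0.15 ]), array([361., 172.])), (0.62, array([0.483, 0.038, 0.148]), array([327., 152.])), (0.6, array([0.576, 0.003, 0.149]), array([319., 175.]))]
scene mug [(0.62, array([0.536, 0.37 , 0.062]), array([450., 180.]))]
scene oil [(0.83, array([ 0.782, -0.224,  0.083]), array([224., 267.]))]
scene hammer [(0.56, array([0.796, 0.163, 0.023]), array([400., 272.]))]
top box [(0.72, array([0.51 , 0.11 , 0.127]), array([271., 232.])), (0.66, array([0.783, 0.166, 0.026]), array([252., 130.])), (0.37, array([ 0.504, -0.377,  0.143]), array([487., 229.]))]
top stand [(0.74, array([0.513, 0.108, 0.
[... 166 characters left out ...]
[0.561, 0.107, 0.149]), array([271., 208.]))]
top pin [(0.55, array([ 0.504, -0.381,  0.144]), array([489., 229.]))]
top casting1 [(0.88, array([0.458, 0.034, 0.155]), array([305., 254.])), (0.81, array([0.559, 0.003, 0.156]), array([318., 207.])), (0.74, array([0.564, 0.106, 0.149]), array([272., 207.])), (0.57, array([ 0.74 , -0.072,  0.02 ]), array([346., 145.]))]
top mug [(0.57, array([0.514, 0.381, 0.043]), array([164., 236.])), (0.47, array([0.51 , 0.112, 0.129]), array([270., 232.]))]
top oil [(0.94, array([ 0.748, -0.225,  0.087]), array([410., 133.])), (0.25, array([ 0.49 , -0.073,  0.119]), array([352., 239.]))]
top hammer [(0.73, array([0.785, 0.165, 0.027]), array([253., 129.]))]
```

Run:
```python
from h import *
snap("top","top1.png",(185,160,385,300),4)
snap("scene","sc1.png",(270,120,440,240),4)
```

```text
(no output)
```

View pics/top1.png

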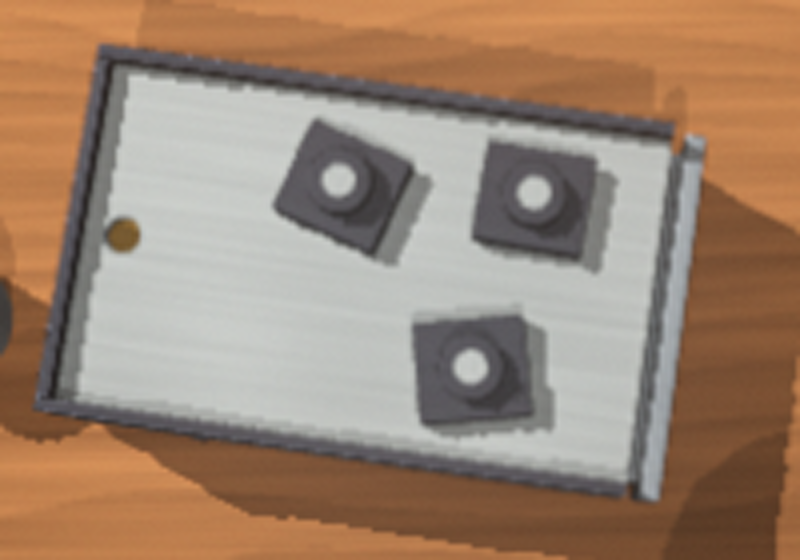

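View pics/sc1.png

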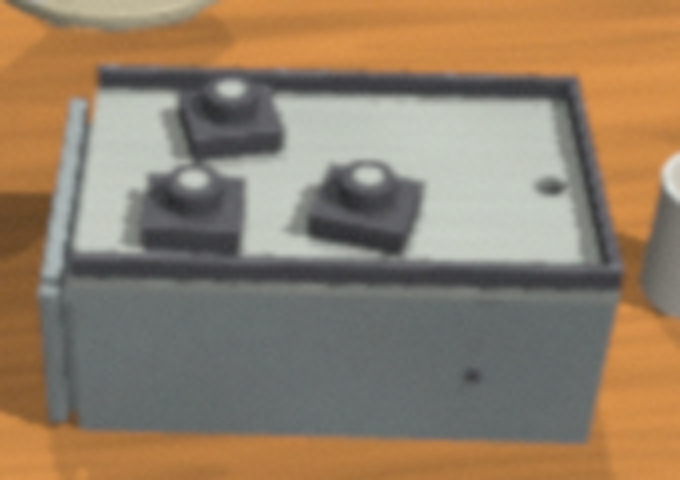

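```bash
cat >> h.py <<'E'
def boxpose():
    return np.loadtxt('box.txt')
def b2w(p):
    x,y,a=boxpose(); p=np.atleast_2d(np.float64(p)); c,s=np.cos(a),np.sin(a)
    return np.c_[x+c*p[:,0]-s*p[:,1], y+s*p[:,0]+c*p[:,1], p[:,2:]] 
def w2b(p):
    x,y,a=boxpose(); p=np.atleast_2d(np.float64(p)); c,s=np.cos(a),np.sin(a)
    dx=p[:,0]-x;dy=p[:,1]-y
    return np.c_[c*dx+s*dy,-s*dx+c*dy,p[:,2:]]
E
python3 - <<'E'
from h import *
from scipy.optimize import least_squares
T=np.array([[100,47],[38,408],[673,125],[622,495],[122,234]])/4-0.375+[185,160]
S=np.array([[618,274],[578,78],[75,272],[100,68],[551,186]])/4-0.375+[270,120]
P=np.array([[.105,.18,.146],[-.105,.18,.146],[.105,-.15,.146],[-.105,-.15,.146],[0,.15,.13]])
def tr(v):
    c,s=np.cos(v[2]),np.sin(v[2]); return np.c_[v[0]+c*P[:,0]-s*P[:,1],v[1]+s*P[:,0]+c*P[:,1],P[:,2]]
f=lambda v,n,Q:(proj(n,tr(v))-Q).ravel()
for nm,g in (("top",lambda v:f(v,"top",T)),("sc",lambda v:f(v,"scene",S)),("both",lambda v:np.r_[f(v,"top",T),f(v,"scene",S)])):
    r=least_squares(g,[.5,.1,0]); print(nm,r.x[:2],np.degrees(r.x[2]),np.round(r.fun,1))
np.savetxt('box.txt',r.x)
print(b2w([[0,.15,.13],[0,-.15,.13],[0,-.31,.1]]))
# castings: boss top z=.166 
B=onplane("top",np.array([[338,182],[534,194],[471,367]])/4-.375+[185,160],.166)
B2=onplane("scene",np.array([[230,89],[193,178],[369,174]])/4-.375+[270,120],.166)
print(w2b(B),w2b(B2))
snap("top","st_top.png",(430,190,540,320),5); snap("scene","st_sc.png",(130,140,230,240),6)
E
```

```text
top [0.51862016 0.08738202] -9.384985845214516 [-0.4 -1.1 -1.5  0.6  0.6 -0.6  0.9  0.7  0.3  0.3]
sc [0.52501435 0.08879762] -8.697083817704852 [ 2.6  0.4 -0.1 -0.3 -1.3 -1.7 -1.2  0.2 -0.2  0.5]
both [0.52025656 0.08830441] -9.201099908489802 [-1.  -1.6 -1.8  0.1  0.1 -1.6  0.6 -0.3 -0.1 -0.2  1.5 -0.5 -0.4 -0.9
 -2.  -3.3 -1.1 -1.  -0.8 -0.3]
[[ 0.54424158  0.23637439  0.13      ]
 [ 0.49627154 -0.05976557  0.13      ]
 [ 0.47068752 -0.21770688  0.1       ]]
[[ 0.04066274  0.02830163  0.166     ]
 [ 0.04883165 -0.07892731  0.166     ]
 [-0.04935968 -0.05826203  0.166     ]] [[-0.04839605 -0.05650102  0.166     ]
 [ 0.04896502 -0.07714808  0.166     ]
 [ 0.04078242  0.03069861  0.166     ]]
```

View pics/st_top.png

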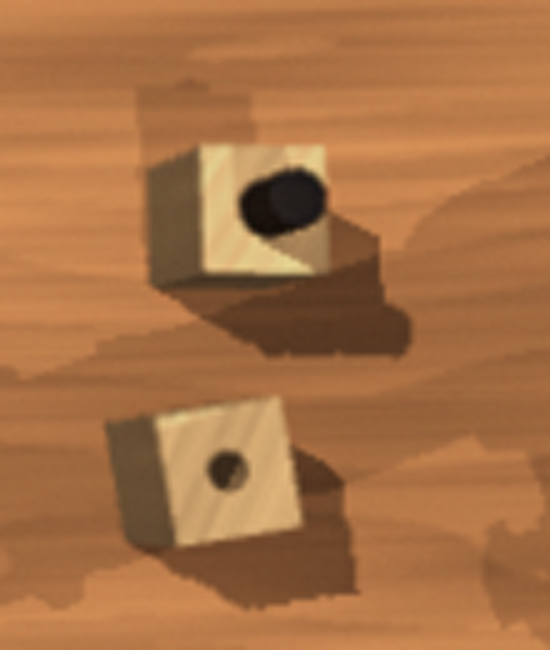

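View pics/st_sc.png

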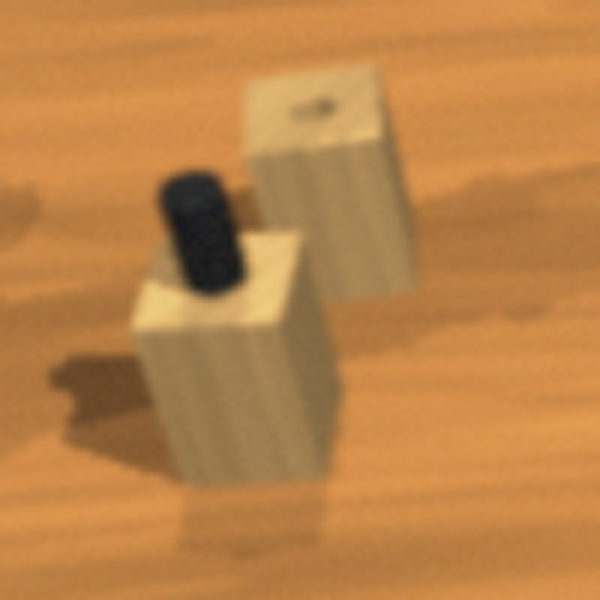

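Run:
```python
from h import *
a=lambda p:np.array(p)/5-.4+[430,190]; b=lambda p:np.array(p)/6-.42+[130,140]
print(onplane("top",a([[298,197]]),.142),onplane("scene",b([[192,187]]),.142))
q=onplane("top",a([[200,147],[327,145],[329,273],[203,273]]),.092);print(q,q.mean(0))
q=onplane("scene",b([[158,240],[303,235],[280,323],[133,332]]),.092);print(q,q.mean(0))
print(onplane("top",np.array([[122,234]])/4-.375+[185,160],.13),onplane("scene",np.array([[551,186]])/4-.375+[270,120],.13))
st()
```

```text
[[ 0.50299129 -0.38176375  0.142     ]] [[ 0.50454789 -0.37915695  0.142     ]]
[[ 0.53329048 -0.35385673  0.092     ]
 [ 0.53264333 -0.41562622  0.092     ]
 [ 0.47205502 -0.41180917  0.092     ]
 [ 0.4738962  -0.35108989  0.092     ]] [ 0.50297126 -0.3830955   0.092     ]
[[ 0.47368483 -0.4097746   0.092     ]
 [ 0.47780547 -0.34822882  0.092     ]
 [ 0.53630609 -0.35078229  0.092     ]
 [ 0.53465343 -0.41027109  0.092     ]] [ 0.50561246 -0.3797642   0.092     ]
[[0.5438651  0.23610061 0.13      ]] [[0.54555803 0.23816014 0.13      ]]
1.0 tcp [ 0.2036 -0.5909  0.2313] F [-0.5  0.7  0.3] g 0.998
[[0.945, 0.326, 0.0], [0.326, -0.945, 0.0], [0.0, -0.0, -1.0]] [67.4 22.   0.9 78.5 -0.4 79.5 -2.7]
```

Call:
{"op": "apply_moves", "data": {
  "increments": [
    [[100,0.95,-0.27,0,0],[100,0.95,-0.27,0,0],[100,0.95,-0.27,0,0],[100,0.95,-0.27,0,0],[100,0.95,-0.27,0,0],[100,0.95,-0.27,0,0],[100,0.95,-0.27,0,0],[100,0.95,-0.27,0,0]]
  ]
}}

```text
time_s: 1.8
tool_pos: [0.4645, -0.4114, 0.2306]
ee_rot: [[0.951, 0.31, -0.003], [0.31, -0.951, -0.004], [-0.004, 0.003, -1.0]]
wrist_force: [0.8, -0.1, 0.4]
grip_width: 1.003
```

```bash
cat >> h.py <<'E'
def to(target,yaw_y=None):
    """shift in tool units (40mm) to target tcp"""
    s=st(); R=s['ee_rot']; d=R.T@(np.array(target)-s['tool_pos']); print('units',np.round(d/.04,3))
    if yaw_y is not None:
        v=R.T@np.array([yaw_y[0],yaw_y[1],0]); a=np.degrees(np.arctan2(-v[0],v[1])); a=(a+90)%180-90; print('turn units',round(a/6,2))
E
python3 -c "
from h import *
to([.504,-.381,.104])"
```

```text
1.8 tcp [ 0.4645 -0.4114  0.2306] F [ 0.8 -0.1  0.4] g 1.003
[[0.951, 0.31, -0.003], [0.31, -0.951, -0.004], [-0.004, 0.003, -1.0]] [ 43.6  21.7  -7.1  79.    3.   79.4 -35.5]
units [ 1.187 -0.427  3.16 ]
```

Call:
{"op": "apply_moves", "data": {
  "increments": [
    [[100,0.6,-0.21,0,0],[100,0.6,-0.21,0,0],[100,0,0,0,0],[100,0,0,0,0]]
  ]
}}

```text
time_s: 2.2
tool_pos: [0.5129, -0.3718, 0.23]
ee_rot: [[0.947, 0.321, -0.001], [0.321, -0.947, -0.001], [-0.001, 0.0, -1.0]]
wrist_force: [-0.2, -0.5, -0.1]
grip_width: 0.999
```

```bash
python3 -c "
from h import *
to([.504,-.381,.104])
snap('top','a.png',(430,190,540,320),5); snap('scene','b.png',(100,80,230,240),4)"
```

```text
2.2 tcp [ 0.5129 -0.3718  0.23  ] F [-0.2 -0.5 -0.1] g 0.999
[[0.947, 0.321, -0.001], [0.321, -0.947, -0.001], [-0.001, 0.0, -1.0]] [ 39.1  23.5  -8.6  76.7   3.5  80.1 -40.6]
units [-0.283  0.145  3.149]
```

View pics/b.png

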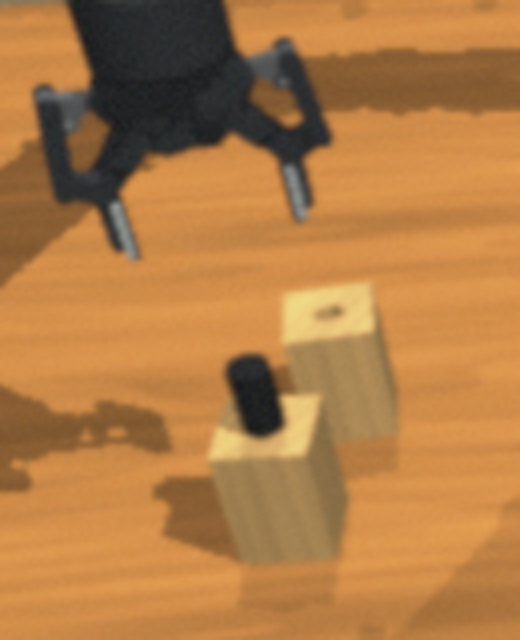

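Call:
{"op": "apply_moves", "data": {
  "increments": [
    [[100,-0.28,0.14,0.3,0],[100,0,0,0.9,0],[100,0,0,0.9,0],[100,0,0,0.3,0],[100,0,0,0,0]]
  ]
}}

```text
time_s: 2.8
tool_pos: [0.4961, -0.39, 0.1305]
ee_rot: [[0.951, 0.31, -0.001], [0.31, -0.951, -0.005], [-0.003, 0.004, -1.0]]
wrist_force: [0.2, -0.3, -0.3]
grip_width: 0.999
```

```bash
python3 -c "
from h import *
to([.504,-.381,.104])"
```

```text
2.8 tcp [ 0.4961 -0.39    0.1305] F [ 0.2 -0.3 -0.3] g 0.999
[[0.951, 0.31, -0.001], [0.31, -0.951, -0.005], [-0.003, 0.004, -1.0]] [ 40.9  26.5  -7.9  85.3   4.1  68.4 -39.6]
units [ 0.26  -0.156  0.662]
```

Call:
{"op": "apply_moves", "data": {
  "increments": [
    [[100,0.13,-0.08,0.3,0],[100,0,0,0,0],[100,0,0,0.25,0],[100,0,0,0,0],[100,0,0,0,0]]
  ]
}}

```text
time_s: 3.3
tool_pos: [0.5015, -0.3877, 0.1113]
ee_rot: [[0.951, 0.309, 0.004], [0.309, -0.951, -0.009], [0.001, 0.01, -1.0]]
wrist_force: [0.1, 0.4, 0.3]
grip_width: 1.002
```

```bash
python3 -c "
from h import *
to([.504,-.381,.104])"
```

```text
3.3 tcp [ 0.5015 -0.3877  0.1113] F [0.1 0.4 0.3] g 1.002
[[0.951, 0.309, 0.004], [0.309, -0.951, -0.009], [0.001, 0.01, -1.0]] [ 40.4  27.5  -7.9  86.4   4.4  66.  -40.4]
units [ 0.111 -0.141  0.182]
```

Call:
{"op": "apply_moves", "data": {
  "increments": [
    [[100,0.1,-0.13,0.15,0],[100,0,0,0,0],[100,0,0,0,0]]
  ]
}}

```text
time_s: 3.6
tool_pos: [0.5047, -0.381, 0.1058]
ee_rot: [[0.951, 0.309, 0.005], [0.309, -0.951, -0.01], [0.002, 0.011, -1.0]]
wrist_force: [-0.1, -0.5, -0.3]
grip_width: 0.996
```

```bash
python3 -c "
from h import *
to([.504,-.381,.104])"
```

```text
3.6 tcp [ 0.5047 -0.381   0.1058] F [-0.1 -0.5 -0.3] g 0.996
[[0.951, 0.309, 0.005], [0.309, -0.951, -0.01], [0.002, 0.011, -1.0]] [ 39.9  27.5  -8.1  87.    4.5  65.1 -41.1]
units [-0.016 -0.005  0.045]
```

Positioned; close.

Call:
{"op": "apply_moves", "data": {
  "increments": [
    [[0,0,0,0.03,0],[0,0,0,0,0],[0,0,0,0,0],[0,0,0,0,0],[0,0,0,0,0],[0,0,0,0,0],[0,0,0,0,0],[0,0,0,0,0]]
  ]
}}

```text
time_s: 4.4
tool_pos: [0.5049, -0.3811, 0.1051]
ee_rot: [[0.951, 0.309, 0.006], [0.309, -0.951, -0.01], [0.002, 0.012, -1.0]]
wrist_force: [0.4, 0.6, 1.3]
grip_width: 0.316
```

```bash
python3 -c "
from h import *
to([.504,-.381,.304])"
```

```text
4.4 tcp [ 0.5049 -0.3811  0.1051] F [0.4 0.6 1.3] g 0.316
[[0.951, 0.309, 0.006], [0.309, -0.951, -0.01], [0.002, 0.012, -1.0]] [ 39.9  27.6  -8.1  87.1   4.5  65.  -41.1]
units [-0.008  0.048 -4.973]
```

Call:
{"op": "apply_moves", "data": {
  "increments": [
    [[0,0,0,-0.3,0],[0,0,0,-0.7,0],[0,0,0,-0.8,0],[0,0,0,-0.8,0],[0,0,0,-0.8,0],[0,0,0,-0.8,0],[0,0,0,-0.2,0],[0,0,0,0,0]]
  ]
}}

```text
time_s: 5.2
tool_pos: [0.5022, -0.3787, 0.2907]
ee_rot: [[0.951, 0.309, 0.004], [0.309, -0.951, -0.009], [0.001, 0.01, -1.0]]
wrist_force: [0.2, -0.4, -1.4]
grip_width: 0.313
```

```bash
python3 -c "
from h import *
to([.5447,.237,.304])
snap('top','c.png'); snap('scene','d.png',(60,40,300,240),3)"
```

```text
5.2 tcp [ 0.5022 -0.3787  0.2907] F [ 0.2 -0.4 -1.4] g 0.313
[[0.951, 0.309, 0.004], [0.309, -0.951, -0.009], [0.001, 0.01, -1.0]] [ 39.6  21.5  -8.1  71.8   3.3  86.4 -40.1]
units [  5.764 -14.308  -0.471]
```

View pics/d.png

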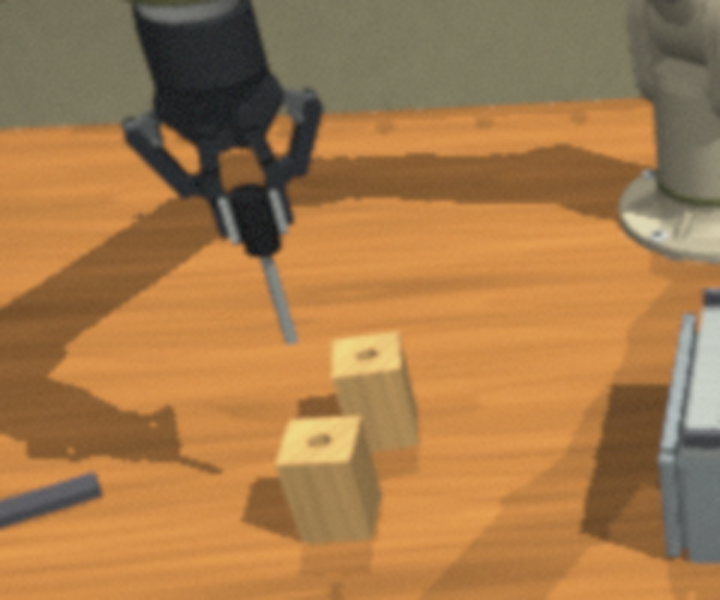

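View pics/c.png

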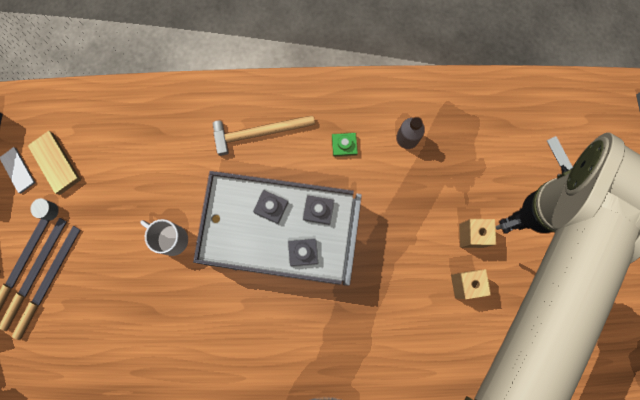

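Call:
{"op": "apply_moves", "data": {
  "increments": [
    [[0,0,0,-0.4,0],[0,0.37,-0.9,-0.1,0],[0,0.37,-0.9,0,0],[0,0.37,-0.9,0,0],[0,0.37,-0.9,0,0],[0,0.37,-0.9,0,0],[0,0.37,-0.9,0,0],[0,0.37,-0.9,0,0]]
  ]
}}

```text
time_s: 6.1
tool_pos: [0.516, -0.1036, 0.2902]
ee_rot: [[0.955, 0.296, -0.025], [0.296, -0.955, 0.0], [-0.024, -0.007, -1.0]]
wrist_force: [1.2, -0.2, -1.2]
grip_width: 0.315
```

```bash
python3 -c "
from h import *
to([.5447,.237,.304],(.309,-.951))
im=cv2.imread('pics/c.png')[200:320,440:540]; cv2.imwrite('pics/c2.png',cv2.resize(im,None,fx=6,fy=6,interpolation=cv2.INTER_CUBIC))"
```

```text
6.1 tcp [ 0.516  -0.1036  0.2902] F [ 1.2 -0.2 -1.2] g 0.315
[[0.955, 0.296, -0.025], [0.296, -0.955, 0.0], [-0.024, -0.007, -1.0]] [ 22.5  10.5 -17.2  86.2   3.2  85.2 -67.6]
units [ 3.194 -7.924 -0.362]
turn units -0.13
```

View pics/c2.png

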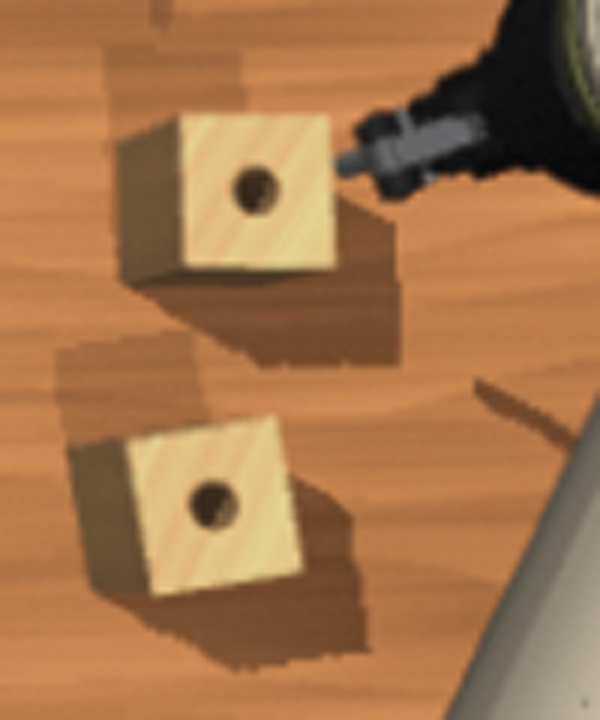

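Call:
{"op": "apply_moves", "data": {
  "increments": [
    [[0,0.3,-0.8,-0.2,0],[0,0.37,-0.9,-0.1,0],[0,0.37,-0.9,0,0],[0,0.37,-0.9,0,0],[0,0.37,-0.9,0,0],[0,0.37,-0.9,0,0],[0,0.2,-0.5,0,0],[0,0,0,0,0]]
  ]
}}

```text
time_s: 6.9
tool_pos: [0.529, 0.1621, 0.2863]
ee_rot: [[0.951, 0.304, -0.05], [0.305, -0.952, 0.0], [-0.048, -0.016, -0.999]]
wrist_force: [0.1, -0.2, -1.0]
grip_width: 0.313
```

```bash
python3 -c "
from h import *
to([.5447,.237,.25],(.309,-.951))
q=onplane('top',[[482.3,231.3]],.092);print(q)"
```

```text
6.9 tcp [0.529  0.1621 0.2863] F [ 0.1 -0.2 -1. ] g 0.313
[[0.951, 0.304, -0.05], [0.305, -0.952, 0.0], [-0.048, -0.016, -0.999]] [  1.9  16.2 -27.5  80.9   6.2  87.3 -97.5]
units [ 0.987 -1.651  0.888]
turn units -0.04
[[ 0.5033565  -0.38237993  0.092     ]]
```

```bash
cat >> h.py <<'E'
def tip(target,L=.098):
    s=st(); R=s['ee_rot']; p=s['tool_pos']+L*R[:,2]; d=R.T@(np.array(target)-p); print('tip',np.round(p,4),'units',np.round(d/.04,3))
    return p
E
python3 -c "
from h import *
tip([.5447,.237,.16])"
```

```text
6.9 tcp [0.529  0.1621 0.2863] F [ 0.1 -0.2 -1. ] g 0.313
[[0.951, 0.304, -0.05], [0.305, -0.952, 0.0], [-0.048, -0.016, -0.999]] [  1.9  16.2 -27.5  80.9   6.2  87.3 -97.5]
tip [0.5241 0.1621 0.1885] units [ 1.095 -1.615  0.685]
```

Call:
{"op": "apply_moves", "data": {
  "increments": [
    [[0,0.3,-0.4,0,0],[0,0.3,-0.4,0,0],[0,0.2,-0.35,0.1,0],[0,0,0,0.1,0],[0,0,0,0,0],[0,0,0,0,0]]
  ]
}}

```text
time_s: 7.5
tool_pos: [0.5435, 0.2123, 0.2687]
ee_rot: [[0.951, 0.302, -0.062], [0.302, -0.953, -0.006], [-0.062, -0.013, -0.998]]
wrist_force: [-0.0, -0.4, -1.2]
grip_width: 0.315
```

```bash
python3 -c "
from h import *
tip([.5447,.237,.16])"
```

```text
7.5 tcp [0.5435 0.2123 0.2687] F [-0.  -0.4 -1.2] g 0.315
[[0.951, 0.302, -0.062], [0.302, -0.953, -0.006], [-0.062, -0.013, -0.998]] [  -3.2   21.2  -28.3   77.1    8.4   87.4 -103.1]
tip [0.5374 0.2116 0.1708] units [ 0.383 -0.546  0.255]
```

Call:
{"op": "apply_moves", "data": {
  "increments": [
    [[0,0.15,-0.22,0,0],[0,0.15,-0.22,0,0],[0,0.05,-0.07,0,0],[0,0,0,0,0],[0,0,0,0,0]]
  ]
}}

```text
time_s: 8.0
tool_pos: [0.5519, 0.2361, 0.2687]
ee_rot: [[0.952, 0.299, -0.061], [0.299, -0.954, -0.007], [-0.06, -0.012, -0.998]]
wrist_force: [0.1, -0.2, -1.0]
grip_width: 0.314
```

```bash
python3 -c "
from h import *
tip([.5447,.237,.16])
snap('top','e.png',(160,150,320,290),5); snap('scene','f.png',(350,80,480,230),4)"
```

```text
8.0 tcp [0.5519 0.2361 0.2687] F [ 0.1 -0.2 -1. ] g 0.314
[[0.952, 0.299, -0.061], [0.299, -0.954, -0.007], [-0.06, -0.012, -0.998]] [  -5.6   23.3  -28.5   74.3    9.3   88.1 -105.5]
tip [0.546  0.2354 0.1708] units [-0.002 -0.044  0.272]
```

View pics/e.png

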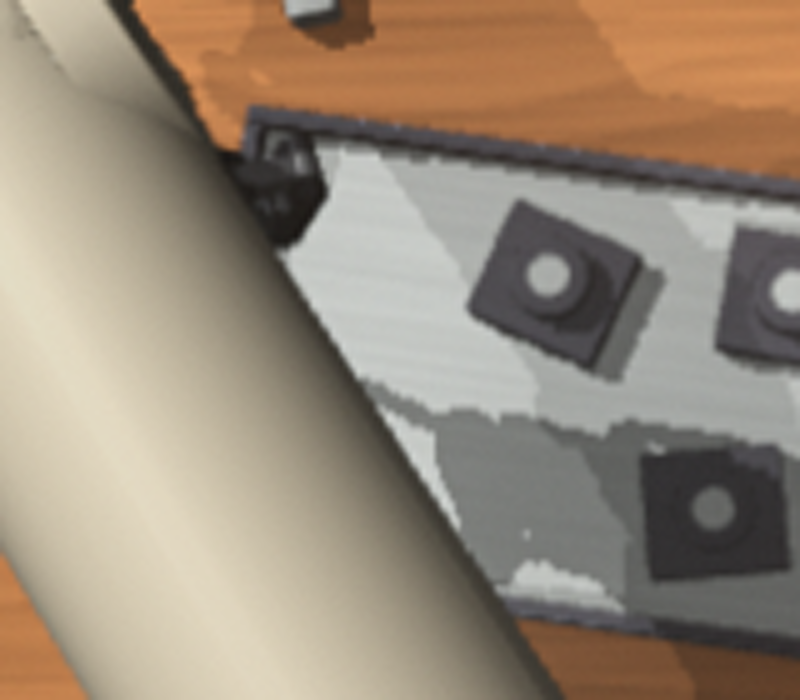

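View pics/f.png

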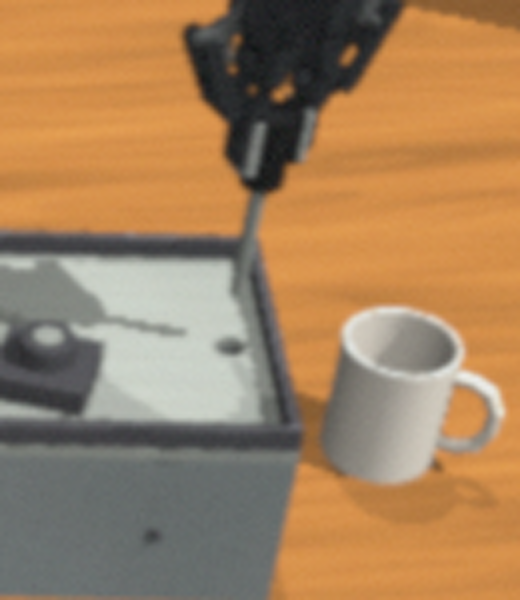

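```bash
python3 -c "
from h import *
p=tip([.5447,.237,.14])
R=arm.read_state()['ee_rot']
f=lambda X:(proj('scene',X)[0]-[350,80]+.4)*4
print(f(p),f(p-.085*R[:,2]),f([.5447,.237,.13]))
print('obs tip on z',onplane('scene',np.array([[237,294]])/4-.375+[350,80],p[2]), onplane('scene',np.array([[231,346]])/4-.375+[350,80],.13))
"
```

```text
8.1 tcp [0.5519 0.2358 0.2687] F [ 0.3  0.3 -1.6] g 0.312
[[0.952, 0.299, -0.061], [0.299, -0.954, -0.007], [-0.06, -0.012, -0.998]] [  -5.6   23.3  -28.5   74.4    9.3   88.1 -105.5]
tip [0.5459 0.2352 0.1708] units [ 0.032 -0.044  0.771]
[235.71650093 294.92098117] [259.46419507 182.87280307] [228.97906449 345.43216887]
obs tip on z [[0.54515341 0.23627384 0.17084555]] [[0.54555803 0.23816014 0.13      ]]
```

Call:
{"op": "apply_moves", "data": {
  "increments": [
    [[0,0.05,-0.045,0.1,0],[0,0,0,0.2,0],[0,0,0,0.2,0],[0,0,0,0,0],[0,0,0,0,0]]
  ]
}}

```text
time_s: 8.6
tool_pos: [0.5519, 0.2371, 0.2462]
ee_rot: [[0.953, 0.298, -0.062], [0.298, -0.955, -0.008], [-0.061, -0.011, -0.998]]
wrist_force: [-0.6, -0.8, -0.5]
grip_width: 0.313
```

```bash
python3 -c "
from h import *
tip([.5447,.237,.13])
snap('scene','f2.png',(350,80,480,230),4)"
```

```text
8.6 tcp [0.5519 0.2371 0.2462] F [-0.6 -0.8 -0.5] g 0.313
[[0.953, 0.298, -0.062], [0.298, -0.955, -0.008], [-0.061, -0.011, -0.998]] [  -5.6   23.8  -28.4   76.5    9.6   85.6 -105.9]
tip [0.5458 0.2364 0.1484] units [ 0.006 -0.018  0.462]
```

View pics/f2.png

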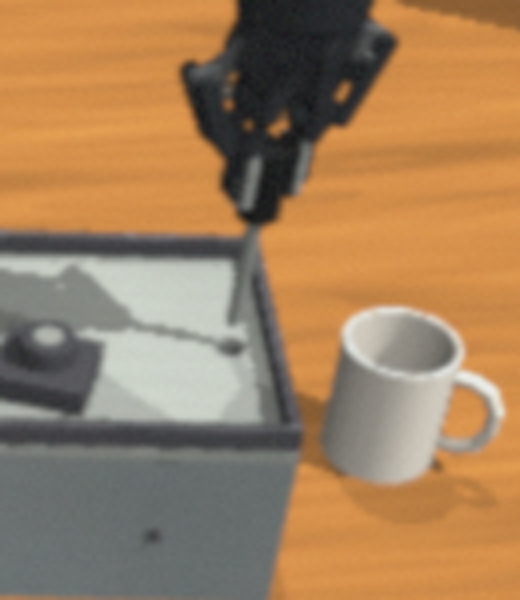

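Tip at about (233,323) above the hole at (231,346); aligned. Descend in, then press.

Call:
{"op": "apply_moves", "data": {
  "increments": [
    [[0,0.005,-0.02,0.25,0],[0,0,0,0.25,0],[0,0,0,0.25,0],[0,0,0,0.2,0],[0,0,0,0,0]]
  ]
}}

```text
time_s: 9.15
tool_pos: [0.549, 0.2375, 0.2045]
ee_rot: [[0.953, 0.298, -0.062], [0.298, -0.955, -0.008], [-0.062, -0.011, -0.998]]
wrist_force: [-0.7, 0.2, -0.9]
grip_width: 0.315
```

```bash
python3 -c "
from h import *
tip([.5447,.237,.066])"
```

```text
9.15 tcp [0.549  0.2375 0.2045] F [-0.7  0.2 -0.9] g 0.315
[[0.953, 0.298, -0.062], [0.298, -0.955, -0.008], [-0.062, -0.011, -0.998]] [  -5.4   24.7  -28.3   80.7   10.1   80.7 -106.4]
tip [0.5429 0.2367 0.1067] units [0.107 0.018 1.013]
```

Inside (tip z 0.107, no contact force). Press.

Call:
{"op": "apply_moves", "data": {
  "increments": [
    [[0,0,0,0.3,0],[0,0,0,0.3,0],[0,0,0,0.25,0],[0,0,0,0.15,0],[0,0,0,0.1,0]]
  ]
}}

```text
time_s: 9.65
tool_pos: [0.5483, 0.2379, 0.1602]
ee_rot: [[0.953, 0.297, -0.056], [0.297, -0.955, -0.006], [-0.055, -0.011, -0.998]]
wrist_force: [-0.1, -0.4, 16.1]
grip_width: 0.312
```

```bash
python3 -c "
from h import *
tip([.5447,.237,.066])
snap('scene','g.png',(180,80,480,260),2.5)"
```

```text
9.65 tcp [0.5483 0.2379 0.1602] F [-0.1 -0.4 16.1] g 0.312
[[0.953, 0.297, -0.056], [0.297, -0.955, -0.006], [-0.055, -0.011, -0.998]] [  -5.4   26.   -28.1   84.8   10.9   75.2 -107. ]
tip [0.5428 0.2374 0.0624] units [ 0.038  0.022 -0.094]
```

View pics/g.png

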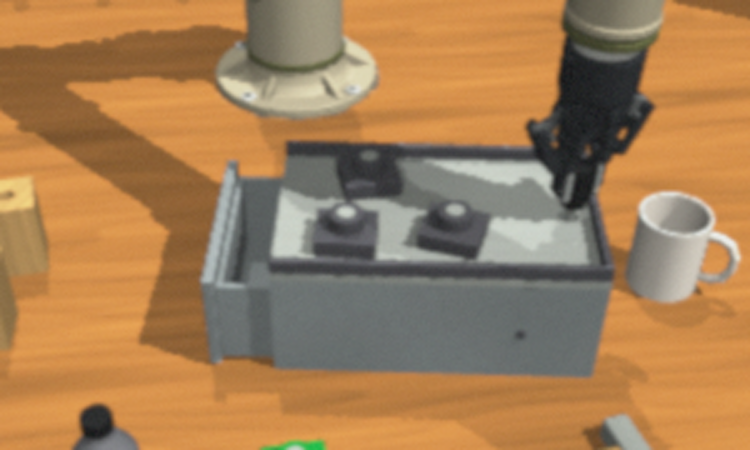

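Call:
{"op": "apply_moves", "data": {
  "increments": [
    [[0,0,0,-0.4,0],[0,0,0,-0.6,0],[0,0,0,-0.7,0],[0,0,0,-0.7,0],[0,0,0,-0.7,0],[0,0,0,-0.4,0],[0,0,0,0,0]]
  ]
}}

```text
time_s: 10.4
tool_pos: [0.5554, 0.2388, 0.3012]
ee_rot: [[0.953, 0.298, -0.059], [0.298, -0.955, -0.006], [-0.059, -0.012, -0.998]]
wrist_force: [0.0, -1.1, -2.1]
grip_width: 0.315
```

```bash
python3 -c "
from h import *
tip([.5034,-.3815,.19]); to([.5034,-.3815,.30],(.309,-.951))
snap('scene','g2.png',(180,40,480,260),2.5)"
```

```text
10.4 tcp [0.5554 0.2388 0.3012] F [ 0.  -1.1 -2.1] g 0.315
[[0.953, 0.298, -0.059], [0.298, -0.955, -0.006], [-0.059, -0.012, -0.998]] [  -6.3   23.4  -28.5   70.1    9.4   92.2 -105.6]
tip [0.5495 0.2382 0.2034] units [-5.695 14.448  0.501]
10.4 tcp [0.5554 0.2388 0.3012] F [ 0.  -1.1 -2.1] g 0.315
[[0.953, 0.298, -0.059], [0.298, -0.955, -0.006], [-0.059, -0.012, -0.998]] [  -6.3   23.4  -28.5   70.1    9.4   92.2 -105.6]
units [-5.856 14.416  0.206]
turn units -0.11
```

View pics/g2.png

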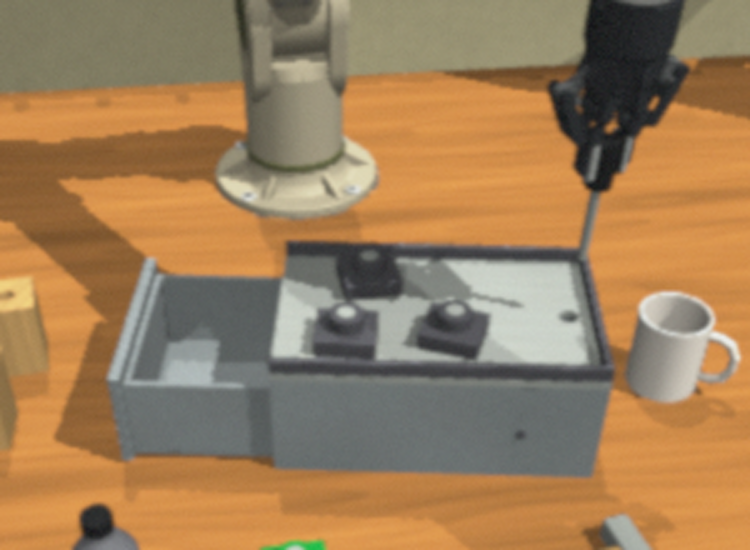

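Drawer fully out; pin clear of the hole. Carry it back.

Call:
{"op": "apply_moves", "data": {
  "increments": [
    [[0,-0.2,0.5,0,0],[0,-0.36,0.9,0,0],[0,-0.36,0.9,0,0],[0,-0.36,0.9,0,0],[0,-0.36,0.9,0,0],[0,-0.36,0.9,0,0],[0,-0.36,0.9,0,0],[0,-0.36,0.9,0,0]]
  ]
}}

```text
time_s: 11.25
tool_pos: [0.5267, -0.0569, 0.2863]
ee_rot: [[0.947, 0.311, -0.082], [0.312, -0.95, -0.006], [-0.08, -0.02, -0.997]]
wrist_force: [0.8, -0.7, -1.8]
grip_width: 0.315
```

```bash
python3 -c "
from h import *
tip([.5034,-.3815,.14])"
```

```text
11.25 tcp [ 0.5267 -0.0569  0.2863] F [ 0.8 -0.7 -1.8] g 0.315
[[0.947, 0.311, -0.082], [0.312, -0.95, -0.006], [-0.08, -0.02, -0.997]] [ 19.3  13.9 -20.8  83.    5.1  88.7 -73.4]
tip [ 0.5187 -0.0575  0.1887] units [-2.788  7.602  1.292]
```

Call:
{"op": "apply_moves", "data": {
  "increments": [
    [[0,-0.15,0.4,0,0],[0,-0.15,0.4,0,0],[0,-0.15,0.4,0,0],[0,-0.15,0.4,0,0],[0,-0.15,0.4,0,0],[0,-0.15,0.4,0,0],[0,-0.15,0.4,0,0],[0,-0.15,0.4,0,0]]
  ]
}}

```text
time_s: 12.05
tool_pos: [0.512, -0.2048, 0.2707]
ee_rot: [[0.948, 0.301, -0.104], [0.303, -0.953, -0.002], [-0.099, -0.029, -0.995]]
wrist_force: [0.7, -0.4, -1.3]
grip_width: 0.312
```

```bash
python3 -c "
from h import *
tip([.5034,-.3815,.14])"
```

```text
12.05 tcp [ 0.512  -0.2048  0.2707] F [ 0.7 -0.4 -1.3] g 0.312
[[0.948, 0.301, -0.104], [0.303, -0.953, -0.002], [-0.099, -0.029, -0.995]] [ 29.2  17.1 -15.4  80.7   6.1  88.5 -58.7]
tip [ 0.5019 -0.2051  0.1732] units [-1.216  4.24   0.832]
```

Call:
{"op": "apply_moves", "data": {
  "increments": [
    [[0,-0.2,0.8,-0.1,0],[0,-0.3,0.9,-0.1,0],[0,-0.3,0.9,-0.1,0],[0,-0.2,0.5,-0.1,0],[0,0,0,0,0],[0,0,0,0,0]]
  ]
}}

```text
time_s: 12.65
tool_pos: [0.5081, -0.3408, 0.2734]
ee_rot: [[0.947, 0.299, -0.12], [0.301, -0.953, 0.005], [-0.113, -0.041, -0.993]]
wrist_force: [-0.6, 0.3, -1.8]
grip_width: 0.315
```

```bash
python3 -c "
from h import *
tip([.5034,-.3815,.14])"
```

```text
12.65 tcp [ 0.5081 -0.3408  0.2734] F [-0.6  0.3 -1.8] g 0.315
[[0.947, 0.299, -0.12], [0.301, -0.953, 0.005], [-0.113, -0.041, -0.993]] [ 36.6  25.  -11.4  69.7   7.5  92.1 -46.6]
tip [ 0.4964 -0.3403  0.1761] units [-0.042  1.071  0.871]
```

Call:
{"op": "apply_moves", "data": {
  "increments": [
    [[0,0.5,0,0,0],[0,0.5,0,0,0],[0,0.5,0,0,0],[0,0,0,0,0],[0,0,0,0,0]]
  ]
}}

```text
time_s: 13.15
tool_pos: [0.5659, -0.3159, 0.261]
ee_rot: [[0.945, 0.303, -0.126], [0.307, -0.952, 0.01], [-0.117, -0.048, -0.992]]
wrist_force: [-0.7, -0.7, -0.6]
grip_width: 0.317
```

Call:
{"op": "apply_moves", "data": {
  "increments": [
    [[0,-0.5,0,0,0],[0,-0.5,0,0,0],[0,-0.5,0,0,0],[0,0,0,0,0],[0,0,0,0,0]]
  ]
}}

```text
time_s: 13.65
tool_pos: [0.5052, -0.3319, 0.2666]
ee_rot: [[0.943, 0.306, -0.129], [0.31, -0.951, 0.011], [-0.119, -0.05, -0.992]]
wrist_force: [-0.2, -0.4, -1.1]
grip_width: 0.313
```

Call:
{"op": "apply_moves", "data": {
  "increments": [
    [[0,0,0,0,1],[0,0,0,0,1],[0,0,0,0,1],[0,0,0,0,1],[0,0,0,0,0]]
  ]
}}

```text
time_s: 14.15
tool_pos: [0.507, -0.329, 0.2659]
ee_rot: [[0.985, -0.115, -0.128], [-0.115, -0.993, 0.012], [-0.129, 0.003, -0.992]]
wrist_force: [0.2, 0.9, -1.5]
grip_width: 0.313
```

Call:
{"op": "apply_moves", "data": {
  "increments": [
    [[0,0,0,0,-1],[0,0,0,0,-1],[0,0,0,0,-1],[0,0,0,0,-1],[0,0,0,0,0]]
  ]
}}

```text
time_s: 14.65
tool_pos: [0.5091, -0.3261, 0.2649]
ee_rot: [[0.935, 0.33, -0.128], [0.334, -0.943, 0.013], [-0.117, -0.055, -0.992]]
wrist_force: [0.3, -0.7, -1.8]
grip_width: 0.314
```

```bash
python3 -c "
from h import *
tip([.504,-.3813,.115]);
to([.504,-.3813,.3],(.309,-.951))"
```

```text
14.65 tcp [ 0.5091 -0.3261  0.2649] F [ 0.3 -0.7 -1.8] g 0.314
[[0.935, 0.33, -0.128], [0.334, -0.943, 0.013], [-0.117, -0.055, -0.992]] [ 36.1  24.8 -12.1  71.1   7.4  91.7 -46. ]
tip [ 0.4965 -0.3248  0.1677] units [-0.143  1.466  1.264]
14.65 tcp [ 0.5091 -0.3261  0.2649] F [ 0.3 -0.7 -1.8] g 0.314
[[0.935, 0.33, -0.128], [0.334, -0.943, 0.013], [-0.117, -0.055, -0.992]] [ 36.1  24.8 -12.1  71.1   7.4  91.7 -46. ]
units [-0.682  1.211 -0.873]
turn units 0.27
```

Call:
{"op": "apply_moves", "data": {
  "increments": [
    [[0,-0.1,0.7,0.3,0],[0,-0.05,0.5,0.3,0],[0,0,0.1,0.2,0],[0,0,0,0,0],[0,0,0,0,0]]
  ]
}}

```text
time_s: 15.15
tool_pos: [0.5188, -0.3749, 0.2302]
ee_rot: [[0.935, 0.33, -0.127], [0.334, -0.942, 0.014], [-0.115, -0.056, -0.992]]
wrist_force: [-0.0, 0.8, -0.9]
grip_width: 0.314
```

```bash
python3 -c "
from h import *
p=tip([.506,-.3813,.10]);
snap('scene','h.png',(100,80,260,240),5)
R=arm.read_state()['ee_rot']
f=lambda X:(proj('scene',X)[0]-[100,80]+.4)*5
print(f(p),f(p-.085*R[:,2]),f([.504,-.3813,.092]))
snap('top','h2.png',(420,160,540,280),5)
f=lambda X:(proj('top',X)[0]-[420,160]+.4)*5
print(f(p),f(p-.085*R[:,2]),f([.504,-.3813,.092]))
"
```

```text
15.15 tcp [ 0.5188 -0.3749  0.2302] F [-0.   0.8 -0.9] g 0.314
[[0.935, 0.33, -0.127], [0.334, -0.942, 0.014], [-0.115, -0.056, -0.992]] [ 38.2  29.7 -11.   68.1   8.2  89.4 -42.8]
tip [ 0.5064 -0.3735  0.133 ] units [0.021 0.226 0.817]
[325.44501649 471.35383187] [276.08261058 344.01165363] [329.67987903 532.75702234]
[323.2599226  342.41682843] [389.25992853 293.47326781] [311.17240098 357.20369391]
```

View pics/h.png

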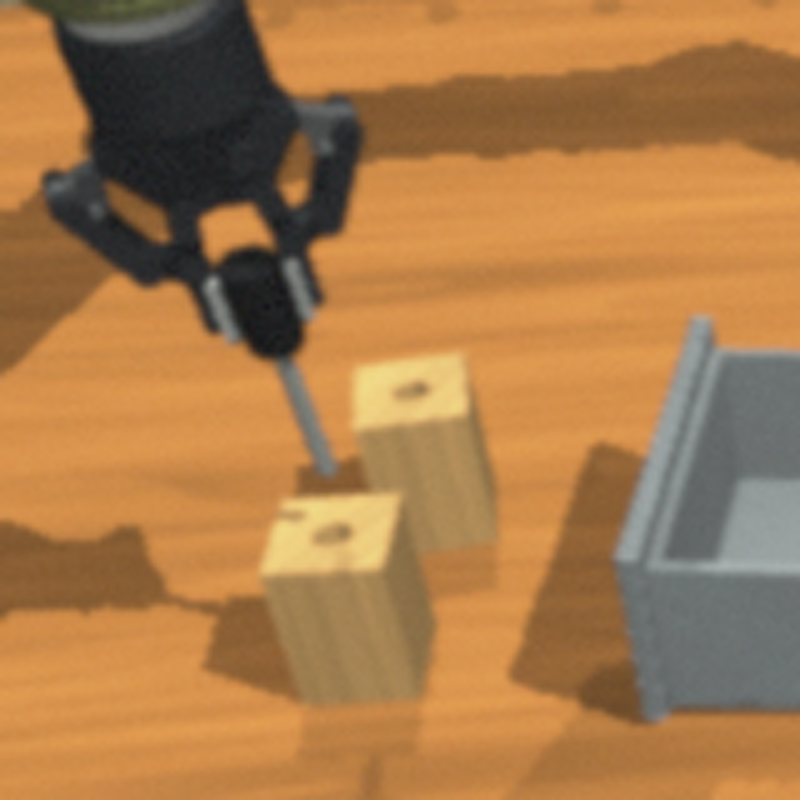

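View pics/h2.png

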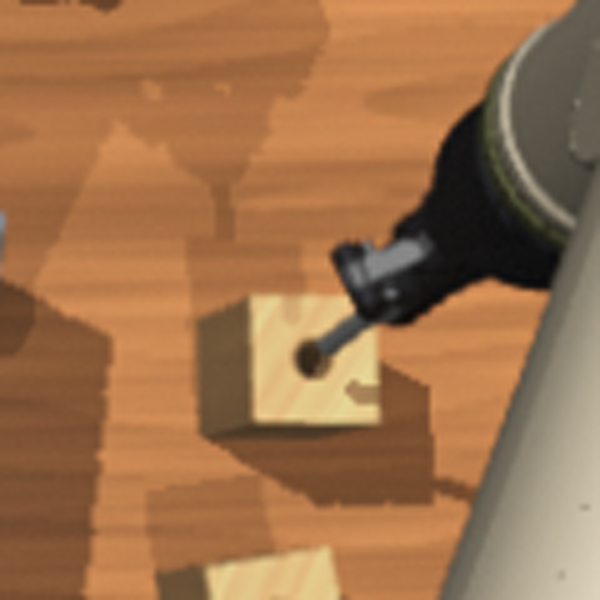

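Call:
{"op": "apply_moves", "data": {
  "increments": [
    [[0,0.03,0.15,0.3,0],[0,0,0.05,0.3,0],[0,0,0,0,0],[0,0,0,0,0]]
  ]
}}

```text
time_s: 15.65
tool_pos: [0.5205, -0.3805, 0.2054]
ee_rot: [[0.935, 0.333, -0.124], [0.337, -0.941, 0.013], [-0.113, -0.054, -0.992]]
wrist_force: [0.3, -0.1, -1.6]
grip_width: 0.31
```

```bash
python3 -c "
from h import *
p=tip([.506,-.381,.092]);
snap('scene','i.png',(100,80,260,240),5)
snap('top','i2.png',(420,160,540,280),5)
"
```

```text
15.65 tcp [ 0.5205 -0.3805  0.2054] F [ 0.3 -0.1 -1.6] g 0.31
[[0.935, 0.333, -0.124], [0.337, -0.941, 0.013], [-0.113, -0.054, -0.992]] [ 38.5  30.8 -10.9  69.7   8.4  86.7 -42.6]
tip [ 0.5083 -0.3792  0.1082] units [-0.024  0.045  0.408]
```

View pics/i.png

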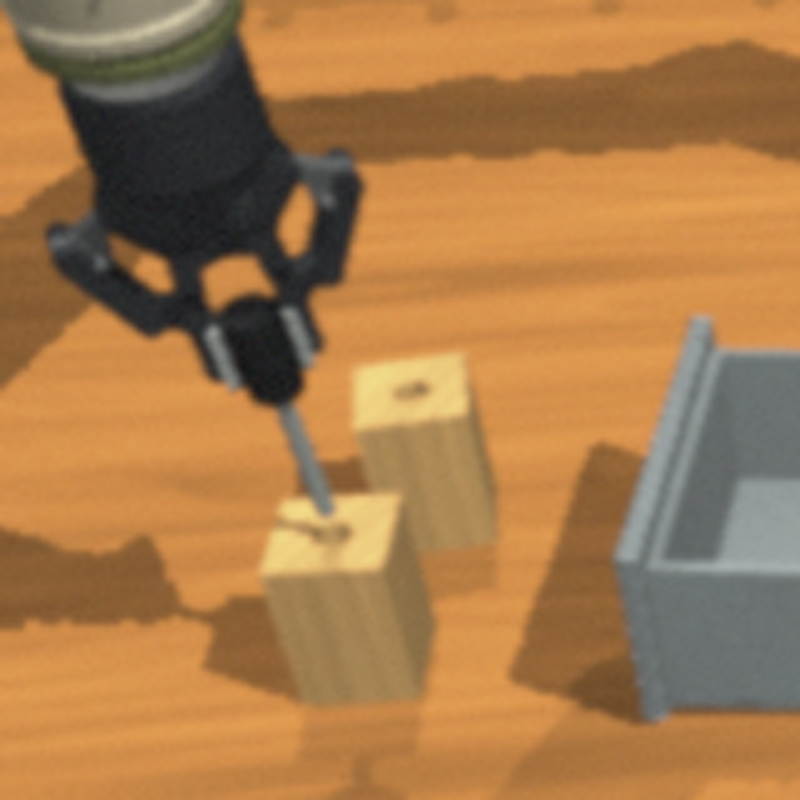

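View pics/i2.png

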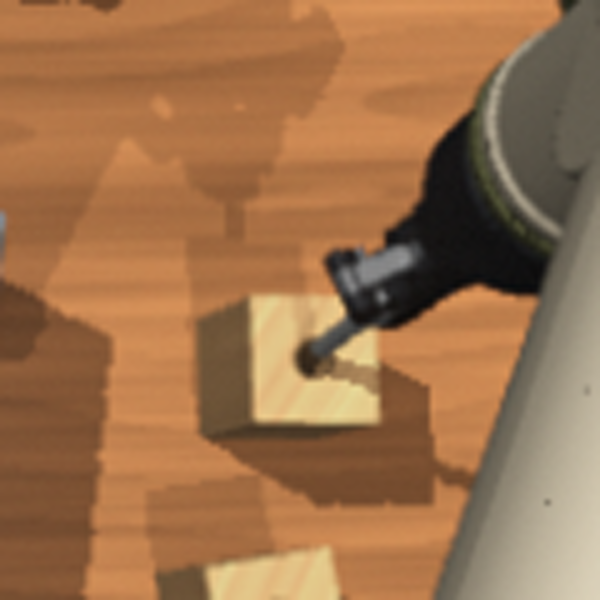

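Call:
{"op": "apply_moves", "data": {
  "increments": [
    [[0,-0.02,0.03,0.2,0],[0,0,0,0.2,0],[0,0,0,0.15,0],[0,0,0,0,0]]
  ]
}}

```text
time_s: 16.15
tool_pos: [0.5173, -0.3818, 0.1824]
ee_rot: [[0.935, 0.333, -0.123], [0.337, -0.942, 0.013], [-0.112, -0.053, -0.992]]
wrist_force: [0.1, 0.7, -1.6]
grip_width: 0.313
```

```bash
python3 -c "
from h import *
p=tip([.504,-.381,.05]);
snap('scene','j.png',(100,80,260,240),5)
"
```

```text
16.15 tcp [ 0.5173 -0.3818  0.1824] F [ 0.1  0.7 -1.6] g 0.313
[[0.935, 0.333, -0.123], [0.337, -0.942, 0.013], [-0.112, -0.053, -0.992]] [ 38.8  31.1 -10.9  72.2   8.5  83.9 -42.6]
tip [ 0.5052 -0.3806  0.0851] units [0.067 0.046 0.875]
```

View pics/j.png

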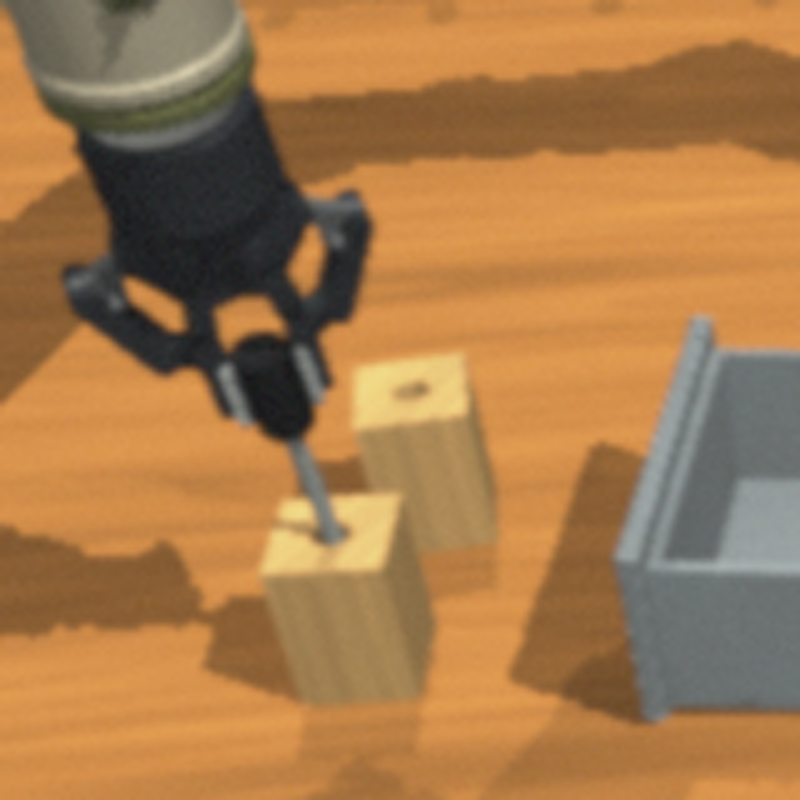

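Call:
{"op": "apply_moves", "data": {
  "increments": [
    [[0,0,0,0.2,0],[0,0,0,0.2,0],[0,0.02,0.01,0.2,0],[0,0.02,0.01,0.2,0],[0,0,0,0,0]]
  ]
}}

```text
time_s: 16.7
tool_pos: [0.5152, -0.3816, 0.148]
ee_rot: [[0.935, 0.333, -0.123], [0.337, -0.942, 0.012], [-0.112, -0.053, -0.992]]
wrist_force: [-0.3, -0.5, -1.0]
grip_width: 0.31
```

```bash
python3 -c "
from h import *
p=tip([.504,-.381,.02]);
"
```

```text
16.7 tcp [ 0.5152 -0.3816  0.148 ] F [-0.3 -0.5 -1. ] g 0.31
[[0.935, 0.333, -0.123], [0.337, -0.942, 0.012], [-0.112, -0.053, -0.992]] [ 39.   32.  -10.9  75.2   8.7  79.9 -42.9]
tip [ 0.5031 -0.3804  0.0508] units [0.101 0.062 0.761]
```

Call:
{"op": "apply_moves", "data": {
  "increments": [
    [[0,-0.01,0,0.2,0],[0,0,0,0.2,0],[0,0,0,0.15,0],[0,0,0,0,0]]
  ]
}}

```text
time_s: 17.1
tool_pos: [0.5121, -0.3814, 0.1242]
ee_rot: [[0.935, 0.333, -0.122], [0.337, -0.941, 0.012], [-0.111, -0.053, -0.992]]
wrist_force: [0.9, -0.3, -1.8]
grip_width: 0.311
```

```bash
python3 -c "
from h import *
p=tip([.504,-.381,.015]);
"
```

```text
17.1 tcp [ 0.5121 -0.3814  0.1242] F [ 0.9 -0.3 -1.8] g 0.311
[[0.935, 0.333, -0.122], [0.337, -0.941, 0.012], [-0.111, -0.053, -0.992]] [ 39.2  32.6 -10.8  77.3   8.9  77.2 -43.1]
tip [ 0.5001 -0.3802  0.027 ] units [0.118 0.066 0.285]
```

Call:
{"op": "apply_moves", "data": {
  "increments": [
    [[0,0.02,0.01,0.15,0],[0,0.02,0.01,0.15,0],[0,0,0,0,0]]
  ]
}}

```text
time_s: 17.4
tool_pos: [0.5119, -0.3819, 0.1114]
ee_rot: [[0.935, 0.332, -0.123], [0.336, -0.942, 0.012], [-0.112, -0.052, -0.992]]
wrist_force: [-0.1, -0.4, -2.4]
grip_width: 0.308
```

```bash
python3 -c "
from h import *
p=tip([.504,-.381,.01]);
"
```

```text
17.4 tcp [ 0.5119 -0.3819  0.1114] F [-0.1 -0.4 -2.4] g 0.308
[[0.935, 0.332, -0.123], [0.336, -0.942, 0.012], [-0.112, -0.052, -0.992]] [ 39.2  33.2 -10.8  78.1   9.1  75.8 -43.3]
tip [ 0.4999 -0.3808  0.0142] units [0.106 0.045 0.091]
```

Tip 7 mm above resting height. Release, then rise along tool axis.

Call:
{"op": "apply_moves", "data": {
  "increments": [
    [[100,0,0,0,0],[100,0,0,0,0],[100,0,0,0,0],[100,0,0,0,0],[100,0,0,0,0],[100,0,0,0,0],[100,0,0,0,0]]
  ]
}}

```text
time_s: 18.1
tool_pos: [0.5134, -0.3821, 0.113]
ee_rot: [[0.935, 0.333, -0.12], [0.337, -0.942, 0.01], [-0.109, -0.05, -0.993]]
wrist_force: [0.3, 0.6, 0.3]
grip_width: 1.002
```

```bash
python3 -c "
from h import *
p=tip([.504,-.381,.01]);
snap('scene','k.png',(100,80,260,240),5)
"
```

```text
18.1 tcp [ 0.5134 -0.3821  0.113 ] F [0.3 0.6 0.3] g 1.002
[[0.935, 0.333, -0.12], [0.337, -0.942, 0.01], [-0.109, -0.05, -0.993]] [ 39.2  33.2 -10.8  78.    9.1  75.8 -43.3]
tip [ 0.5016 -0.3811  0.0157] units [0.072 0.026 0.135]
```

View pics/k.png

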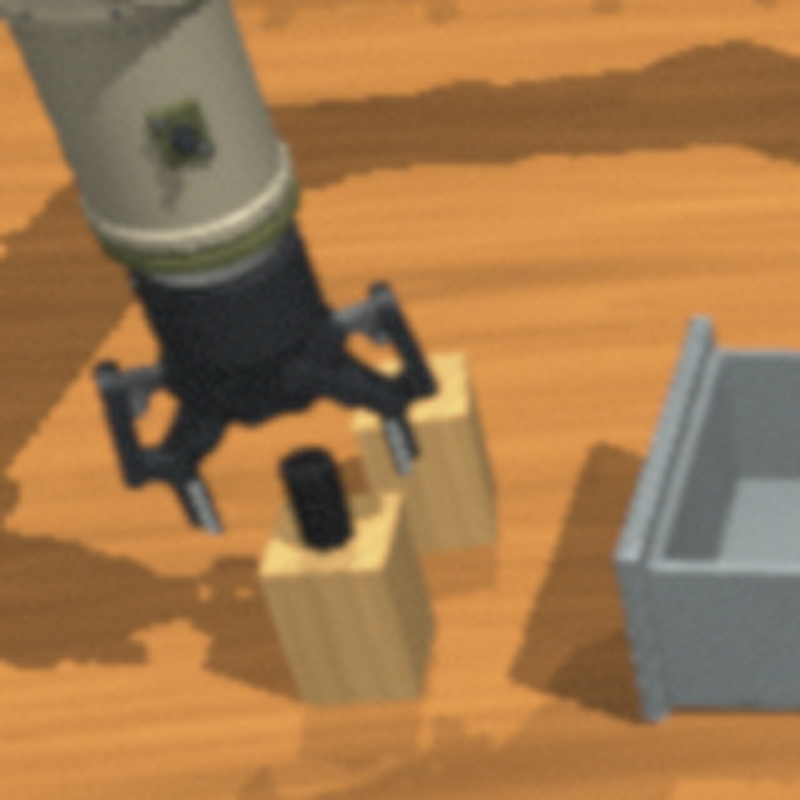

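Call:
{"op": "apply_moves", "data": {
  "increments": [
    [[100,0,0,-0.4,0],[100,0,0,-0.8,0],[100,0,0,-0.8,0],[100,0,0,-0.8,0],[100,0,0,-0.8,0],[100,0,0,-0.5,0],[100,0,0,0,0]]
  ]
}}

```text
time_s: 18.85
tool_pos: [0.5325, -0.3833, 0.2802]
ee_rot: [[0.935, 0.333, -0.123], [0.337, -0.942, 0.013], [-0.112, -0.054, -0.992]]
wrist_force: [-0.5, 0.3, -0.1]
grip_width: 1.002
```

```bash
python3 -c "
from h import *
to(b2w([[-.05,.02,.26]])[0],(.987,-.16));
"
```

```text
18.85 tcp [ 0.5325 -0.3833  0.2802] F [-0.5  0.3 -0.1] g 1.002
[[0.935, 0.333, -0.123], [0.337, -0.942, 0.013], [-0.112, -0.054, -0.992]] [ 37.4  31.2 -10.7  59.6   8.2  96.2 -42. ]
units [  2.895 -12.213   0.843]
turn units -10.19
```

Call:
{"op": "apply_moves", "data": {
  "increments": [
    [[40,0,0,0,-1],[40,0,0,0,-1],[40,0,0,0,-1],[40,0,0,0,-1],[40,0,0,0,-1],[40,0,0,0,-1],[40,0,0,0,-1],[40,0,0,0,-1]]
  ]
}}

```text
time_s: 19.65
tool_pos: [0.5307, -0.3825, 0.2724]
ee_rot: [[0.349, 0.928, -0.131], [0.937, -0.35, 0.016], [-0.03, -0.128, -0.991]]
wrist_force: [-1.3, 0.2, -0.5]
grip_width: 0.401
```

```bash
python3 -c "
from h import *
to(b2w([[-.05,.02,.26]])[0],(.987,-.16));
"
```

```text
19.65 tcp [ 0.5307 -0.3825  0.2724] F [-1.3  0.2 -0.5] g 0.401
[[0.349, 0.928, -0.131], [0.937, -0.35, 0.016], [-0.03, -0.128, -0.991]] [ 42.3  32.2 -19.4  60.1  12.6  96.4   5.2]
units [11.191 -5.631  0.695]
turn units -1.88
```

Call:
{"op": "apply_moves", "data": {
  "increments": [
    [[40,0.9,-0.4,-0.05,-0.25],[40,0.95,-0.4,-0.05,-0.25],[40,0.95,-0.4,-0.05,-0.25],[40,0.95,-0.4,-0.05,-0.25],[40,0.95,-0.35,-0.05,-0.25],[40,0.95,-0.35,-0.05,-0.25],[40,0.95,-0.3,-0.05,-0.2],[40,0.95,-0.3,-0.05,0]]
  ]
}}

```text
time_s: 20.45
tool_pos: [0.4938, -0.0566, 0.2865]
ee_rot: [[0.18, 0.973, -0.145], [0.984, -0.179, 0.02], [-0.007, -0.146, -0.989]]
wrist_force: [0.7, 0.3, 0.1]
grip_width: 0.4
```

```bash
python3 -c "
from h import *
to(b2w([[-.05,.02,.26]])[0],(.987,-.16));
"
```

```text
20.45 tcp [ 0.4938 -0.0566  0.2865] F [0.7 0.3 0.1] g 0.4
[[0.18, 0.973, -0.145], [0.984, -0.179, 0.02], [-0.007, -0.146, -0.989]] [ 28.4  13.9 -30.6  84.3   5.6  92.  -12.6]
units [ 4.161 -1.155  0.811]
turn units -0.2
```

```bash
python3 -c "
from h import *
snap('scene','l.png',(180,40,480,260),2.5)
for r in find('scene','casting1'): print(r, w2b(r[1]) )
to(b2w([[-.049,.008,.2]])[0],(.987,-.16));
"
```

```text
(0.97, array([0.578, 0.108, 0.148]), array([361., 172.])) [[0.05385114 0.02867536 0.148     ]]
(0.94, array([ 0.759, -0.069,  0.017]), array([297., 271.])) [[ 0.26082457 -0.1171053   0.017     ]]
(0.91, array([0.479, 0.038, 0.149]), array([327., 151.])) [[-0.03268204 -0.05625408  0.149     ]]
(0.43, array([0.796, 0.165, 0.022]), array([401., 272.])) [[0.25993186 0.11980018 0.022     ]]
20.55 tcp [ 0.494  -0.051   0.2876] F [-0.3 -0.7  1.8] g 0.402
[[0.171, 0.975, -0.144], [0.985, -0.17, 0.02], [-0.004, -0.145, -0.989]] [ 28.2  13.8 -31.   84.3   5.5  92.  -12.6]
units [ 3.741 -0.847  2.321]
turn units -0.11
```

View pics/l.png

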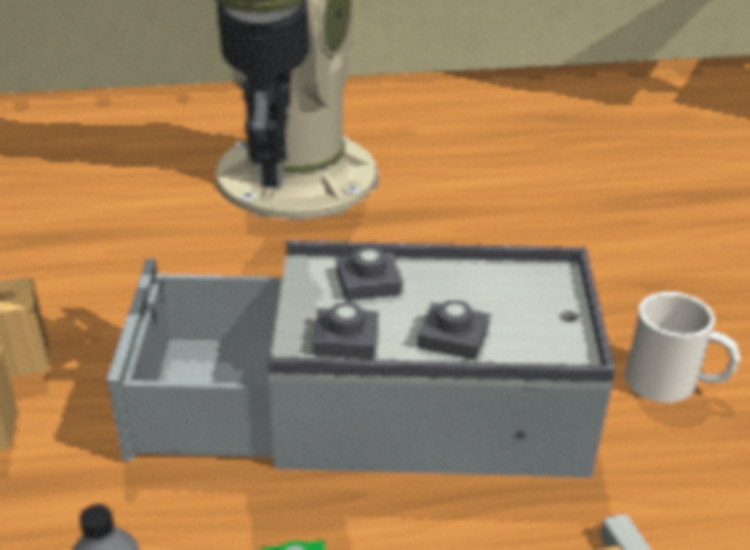

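Call:
{"op": "apply_moves", "data": {
  "increments": [
    [[40,0.7,-0.2,0,0],[40,0.9,-0.2,0,0],[40,0.8,-0.2,0.1,-0.1],[40,0.7,-0.1,0.2,0],[40,0.2,0,0.3,0],[40,0,0,0.3,0],[40,0,0,0,0]]
  ]
}}

```text
time_s: 21.25
tool_pos: [0.4811, 0.0855, 0.2481]
ee_rot: [[0.163, 0.975, -0.149], [0.987, -0.162, 0.018], [-0.007, -0.15, -0.989]]
wrist_force: [-0.2, -0.2, -0.6]
grip_width: 0.398
```

```bash
cat >> h.py <<'E'
def bx(target,z,yawx=True):
    x,y,a=boxpose(); s=arm.read_state(); print('box tcp',np.round(w2b(s['tool_pos'])[0],4)); to(np.r_[b2w([list(target)+[z]])[0]],(np.cos(a),np.sin(a)) if yawx else (-np.sin(a),np.cos(a)))
E
python3 -c "
from h import *
bx([-.049,.008],.2)
"
```

```text
box tcp [-0.0382 -0.009   0.2481]
21.25 tcp [0.4811 0.0855 0.2481] F [-0.2 -0.2 -0.6] g 0.398
[[0.163, 0.975, -0.149], [0.987, -0.162, 0.018], [-0.007, -0.15, -0.989]] [ 18.2  14.3 -36.   89.4   4.8  86.8 -27.6]
units [ 0.432 -0.088  1.227]
turn units -0.03
```

Call:
{"op": "apply_moves", "data": {
  "increments": [
    [[40,0.25,-0.05,0.3,0],[40,0.15,0,0.5,0],[40,0,0,0.5,0],[40,0,0,0,0],[40,0,0,0,0]]
  ]
}}

```text
time_s: 21.75
tool_pos: [0.4745, 0.0986, 0.1933]
ee_rot: [[0.172, 0.974, -0.149], [0.985, -0.172, 0.018], [-0.008, -0.15, -0.989]]
wrist_force: [0.6, 0.8, -0.3]
grip_width: 0.403
```

```bash
python3 -c "
from h import *
bx([-.049,.005],.138)
snap('scene','m.png',(240,100,440,240),4)
"
```

```text
box tcp [-0.0468  0.0029  0.1933]
21.75 tcp [0.4745 0.0986 0.1933] F [ 0.6  0.8 -0.3] g 0.403
[[0.172, 0.974, -0.149], [0.985, -0.172, 0.018], [-0.008, -0.15, -0.989]] [ 17.   15.9 -36.3  94.9   5.7  80.1 -30.2]
units [0.065 0.153 1.374]
turn units -0.12
```

View pics/m.png

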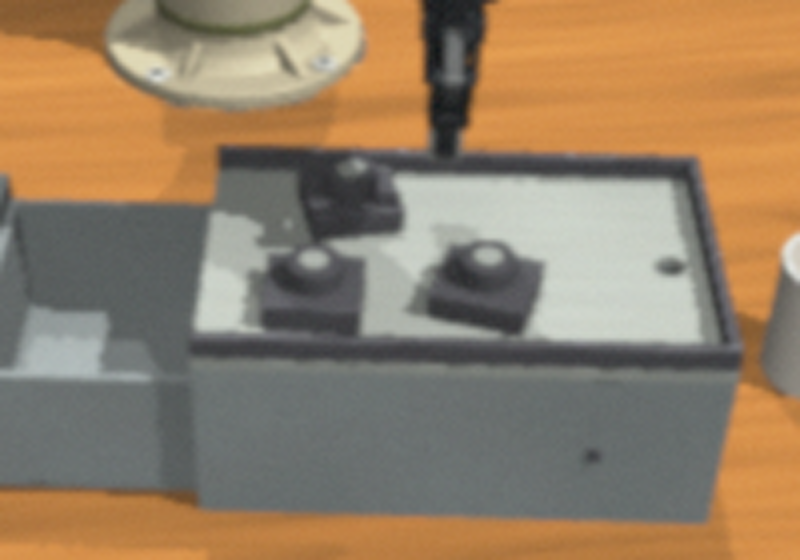

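Call:
{"op": "apply_moves", "data": {
  "increments": [
    [[40,0.06,0.08,0.3,0],[40,0,0.05,0.4,0],[40,0,0,0.35,0],[40,0,0,0.1,0],[40,0,0,0,0]]
  ]
}}

```text
time_s: 22.3
tool_pos: [0.4763, 0.1007, 0.1466]
ee_rot: [[0.176, 0.974, -0.143], [0.984, -0.175, 0.019], [-0.007, -0.144, -0.989]]
wrist_force: [-0.6, 0.1, 1.4]
grip_width: 0.397
```

```bash
python3 -c "
from h import *
bx([-.049,.005],.138)
"
```

```text
box tcp [-0.0454  0.0052  0.1466]
22.3 tcp [0.4763 0.1007 0.1466] F [-0.6  0.1  1.4] g 0.397
[[0.176, 0.974, -0.143], [0.984, -0.175, 0.019], [-0.007, -0.144, -0.989]] [ 16.3  18.2 -35.9  98.4   7.2  74.3 -31.5]
units [-0.004 -0.058  0.227]
turn units -0.15
```

Call:
{"op": "apply_moves", "data": {
  "increments": [
    [[40,0,-0.06,0.15,-0.15],[40,-0.3,0,0,0],[40,-0.3,0,0,0],[40,-0.3,0,-0.02,0],[40,-0.3,0,-0.02,0],[40,0,0,0,0]]
  ]
}}

```text
time_s: 22.9
tool_pos: [0.4666, 0.0505, 0.1447]
ee_rot: [[0.159, 0.977, -0.139], [0.987, -0.158, 0.021], [-0.002, -0.14, -0.99]]
wrist_force: [-0.1, 0.1, 0.1]
grip_width: 0.399
```

```bash
python3 -c "
from h import *
bx([-.049,-.125],.138)
snap('scene','n.png',(240,100,440,240),4)
"
```

```text
box tcp [-0.0469 -0.0459  0.1447]
22.9 tcp [0.4666 0.0505 0.1447] F [-0.1  0.1  0.1] g 0.399
[[0.159, 0.977, -0.139], [0.987, -0.158, 0.021], [-0.002, -0.14, -0.99]] [ 21.4  15.8 -34.8 101.2   6.3  73.4 -24.3]
units [-1.978 -0.03   0.176]
turn units 0.01
```

View pics/n.png

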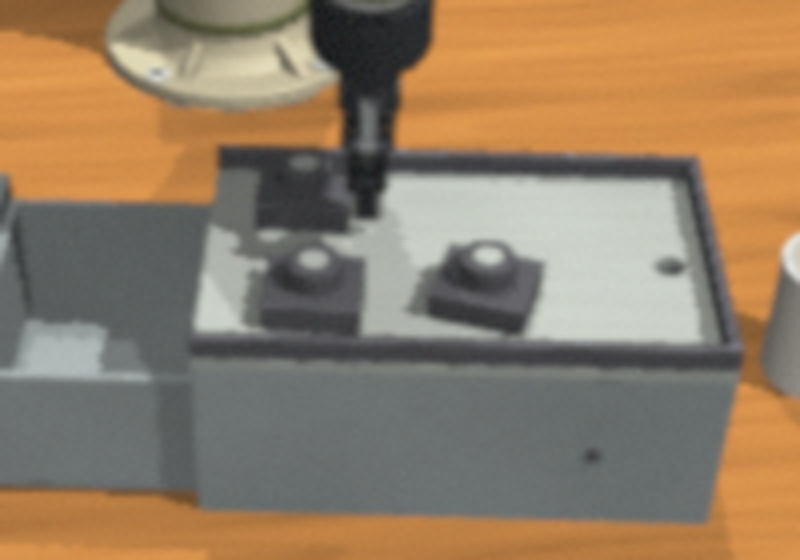

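Call:
{"op": "apply_moves", "data": {
  "increments": [
    [[40,-0.2,0,0.06,0],[40,-0.3,0,0,0],[40,-0.3,0,0,0],[40,-0.3,0,0,0],[40,-0.2,0,0,0],[40,-0.1,0,0,0],[40,0,0,0,0]]
  ]
}}

```text
time_s: 23.65
tool_pos: [0.4588, -0.0007, 0.1446]
ee_rot: [[0.153, 0.979, -0.133], [0.988, -0.151, 0.027], [0.006, -0.136, -0.991]]
wrist_force: [0.4, 2.7, 1.0]
grip_width: 0.402
```

```bash
python3 -c "
from h import *
bx([-.049,-.125],.138)
snap('scene','o.png',(200,100,400,240),4)
"
```

```text
box tcp [-0.0464 -0.0977  0.1446]
23.65 tcp [ 0.4588 -0.0007  0.1446] F [0.4 2.7 1. ] g 0.402
[[0.153, 0.979, -0.133], [0.988, -0.151, 0.027], [0.006, -0.136, -0.991]] [ 26.4  14.1 -33.1 102.9   5.5  72.8 -17.2]
units [-0.683 -0.046  0.167]
turn units 0.07
```

View pics/o.png

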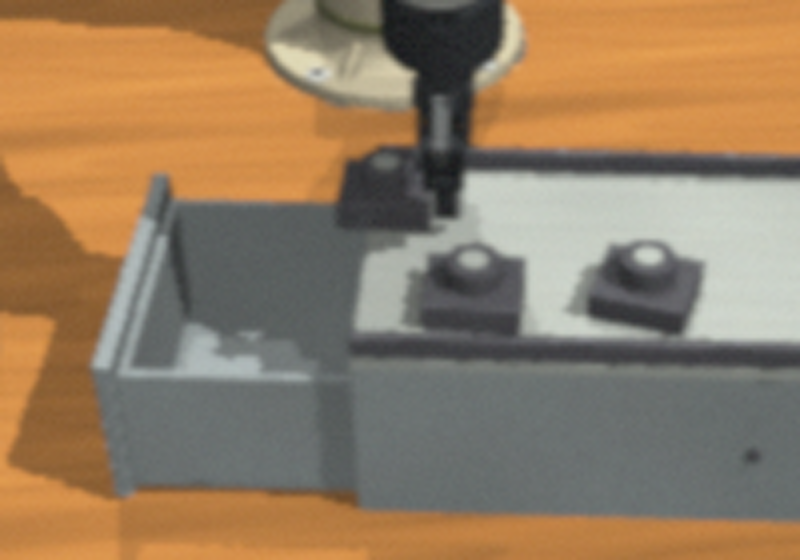

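Call:
{"op": "apply_moves", "data": {
  "increments": [
    [[40,-0.2,0,0.02,0],[40,-0.2,0,0,0],[40,-0.2,0,0,0],[40,0,0,0,0],[40,0,0,0,0]]
  ]
}}

```text
time_s: 24.2
tool_pos: [0.4567, -0.0209, 0.1459]
ee_rot: [[0.148, 0.981, -0.13], [0.989, -0.145, 0.029], [0.01, -0.132, -0.991]]
wrist_force: [-0.2, -0.1, -0.1]
grip_width: 0.398
```

```bash
python3 -c "
from h import *
bx([-.049,-.125],.138)
snap('scene','p.png',(200,100,400,240),4)
"
```

```text
box tcp [-0.0453 -0.118   0.1459]
24.2 tcp [ 0.4567 -0.0209  0.1459] F [-0.2 -0.1 -0.1] g 0.398
[[0.148, 0.981, -0.13], [0.989, -0.145, 0.029], [0.01, -0.132, -0.991]] [ 28.3  13.5 -32.4 103.2   5.3  72.8 -14.2]
units [-0.176 -0.068  0.206]
turn units 0.12
```

View pics/p.png

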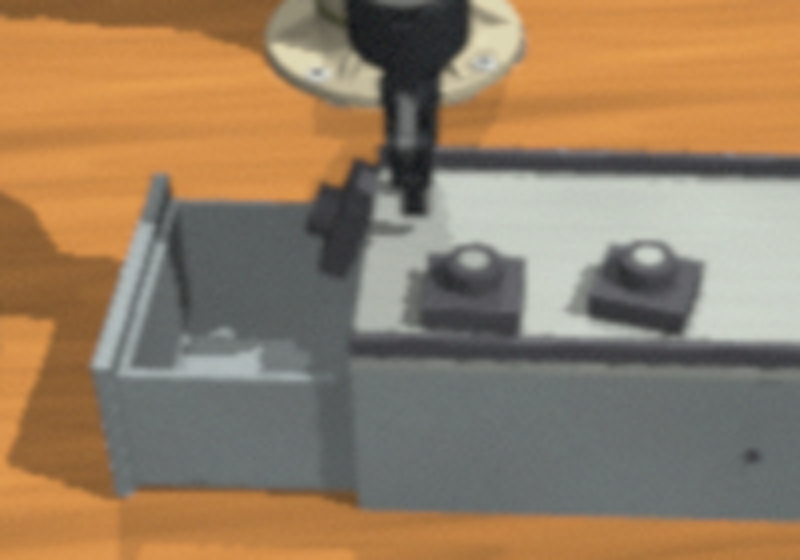

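Call:
{"op": "apply_moves", "data": {
  "increments": [
    [[40,0.2,0,-0.6,0],[40,0,0,-0.7,0],[40,0.2,0.4,-0.3,0],[40,0.5,0.6,0,0],[40,0.6,0.6,0,0],[40,0.2,0.2,0,0],[40,0,0,0,0]]
  ]
}}

```text
time_s: 24.95
tool_pos: [0.5462, 0.0301, 0.1988]
ee_rot: [[0.154, 0.979, -0.136], [0.988, -0.152, 0.023], [0.002, -0.138, -0.99]]
wrist_force: [0.6, -0.1, -0.1]
grip_width: 0.399
```

```bash
python3 -c "
from h import *
bx([.049,-.028],.2)
snap('scene','q.png',(200,100,400,240),4)
for r in find('scene','casting1'): print(r, w2b(r[1]) )
"
```

```text
box tcp [ 0.0349 -0.0533  0.1988]
24.95 tcp [0.5462 0.0301 0.1988] F [ 0.6 -0.1 -0.1] g 0.399
[[0.154, 0.979, -0.136], [0.988, -0.152, 0.023], [0.002, -0.138, -0.99]] [ 19.8  22.8 -33.3  85.3   9.4  82.9 -22.7]
units [ 0.629  0.349 -0.077]
turn units 0.06
(0.82, array([ 0.573, -0.001,  0.149]), array([317., 174.])) [[ 0.06634458 -0.07972166  0.149     ]]
(0.73, array([ 0.45 , -0.096,  0.05 ]), array([277., 177.])) [[-0.03988229 -0.19316703  0.05      ]]
(0.58, array([0.578, 0.108, 0.148]), array([361., 172.])) [[0.05385114 0.02867536 0.148     ]]
```

View pics/q.png

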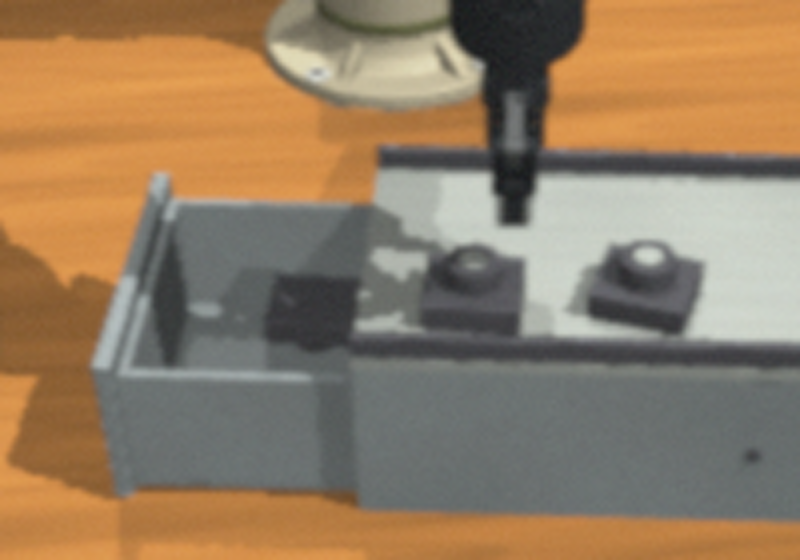

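Call:
{"op": "apply_moves", "data": {
  "increments": [
    [[40,0.3,0.2,0,0],[40,0.2,0.15,0.1,0],[40,0,0.05,0.2,0],[40,0,0,0,0]]
  ]
}}

```text
time_s: 25.45
tool_pos: [0.5621, 0.0451, 0.1843]
ee_rot: [[0.158, 0.978, -0.136], [0.988, -0.156, 0.02], [-0.002, -0.138, -0.99]]
wrist_force: [-0.5, -0.5, -0.5]
grip_width: 0.399
```

```bash
python3 -c "
from h import *
bx([.049,-.027],.142)
snap('scene','r.png',(240,100,440,240),4)
"
```

```text
box tcp [ 0.0482 -0.036   0.1843]
25.45 tcp [0.5621 0.0451 0.1843] F [-0.5 -0.5 -0.5] g 0.399
[[0.158, 0.978, -0.136], [0.988, -0.156, 0.02], [-0.002, -0.138, -0.99]] [ 17.6  25.5 -33.1  83.7  10.7  82.2 -25. ]
units [0.226 0.165 1.044]
turn units 0.02
```

View pics/r.png

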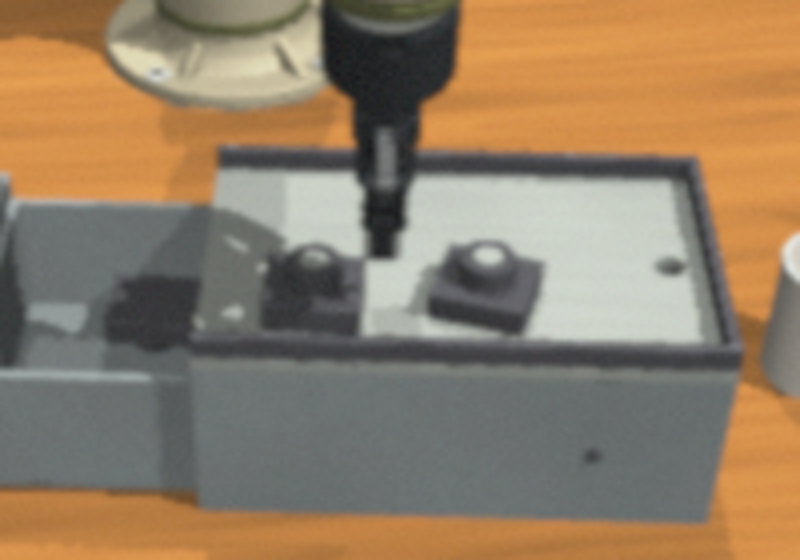

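Call:
{"op": "apply_moves", "data": {
  "increments": [
    [[40,0.2,0.12,0.2,0],[40,0,0,0.1,0],[40,0,0,0,0]]
  ]
}}

```text
time_s: 25.8
tool_pos: [0.5668, 0.0527, 0.1714]
ee_rot: [[0.158, 0.978, -0.136], [0.987, -0.157, 0.02], [-0.002, -0.137, -0.991]]
wrist_force: [0.2, -0.1, 0.5]
grip_width: 0.402
```

```bash
python3 -c "
from h import *
bx([.049,-.027],.142)
"
```

```text
box tcp [ 0.0516 -0.0277  0.1714]
25.8 tcp [0.5668 0.0527 0.1714] F [ 0.2 -0.1  0.5] g 0.402
[[0.158, 0.978, -0.136], [0.987, -0.157, 0.02], [-0.002, -0.137, -0.991]] [ 16.7  26.6 -33.   83.9  11.2  80.9 -26. ]
units [0.019 0.036 0.736]
turn units 0.02
```

Call:
{"op": "apply_moves", "data": {
  "increments": [
    [[40,0.02,0.03,0.25,0],[40,0,0,0.25,0],[40,0,0,0.15,0],[40,0,0,0,0]]
  ]
}}

```text
time_s: 26.2
tool_pos: [0.5639, 0.0536, 0.1427]
ee_rot: [[0.158, 0.978, -0.136], [0.987, -0.157, 0.02], [-0.002, -0.138, -0.99]]
wrist_force: [0.9, -0.6, 0.1]
grip_width: 0.398
```

```bash
python3 -c "
from h import *
bx([.049,-.125],.142)
snap('scene','s.png',(240,100,440,240),4)
"
```

```text
box tcp [ 0.0486 -0.0273  0.1427]
26.2 tcp [0.5639 0.0536 0.1427] F [ 0.9 -0.6  0.1] g 0.398
[[0.158, 0.978, -0.136], [0.987, -0.157, 0.02], [-0.002, -0.138, -0.99]] [ 16.6  27.6 -32.8  86.4  11.8  77.7 -26.5]
units [-2.443  0.009  0.022]
turn units 0.02
```

View pics/s.png

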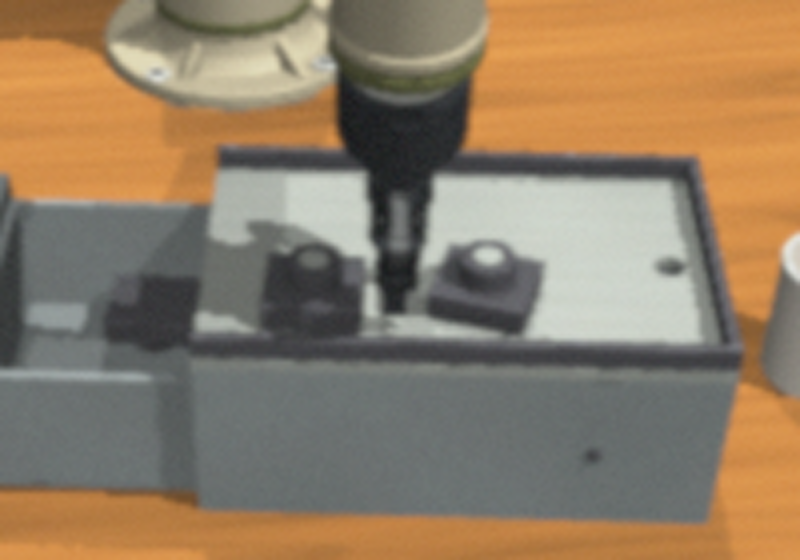

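Call:
{"op": "apply_moves", "data": {
  "increments": [
    [[40,-0.3,0,0,0],[40,-0.3,0,0,0],[40,-0.3,0,0,0],[40,-0.3,0,0,0],[40,-0.2,0,0,0],[40,0,0,0,0]]
  ]
}}

```text
time_s: 26.85
tool_pos: [0.555, -0.0052, 0.1444]
ee_rot: [[0.158, 0.978, -0.134], [0.987, -0.156, 0.023], [0.001, -0.136, -0.991]]
wrist_force: [1.0, 2.3, -0.3]
grip_width: 0.402
```

```bash
python3 -c "
from h import *
bx([.049,-.125],.142)
snap('scene','t.png',(200,100,400,240),4)
"
```

```text
box tcp [ 0.0493 -0.0867  0.1444]
26.85 tcp [ 0.555  -0.0052  0.1444] F [ 1.   2.3 -0.3] g 0.402
[[0.158, 0.978, -0.134], [0.987, -0.156, 0.023], [0.001, -0.136, -0.991]] [ 22.   25.9 -31.9  88.2  11.3  77.2 -20.4]
units [-0.957 -0.001  0.059]
turn units 0.02
```

View pics/t.png

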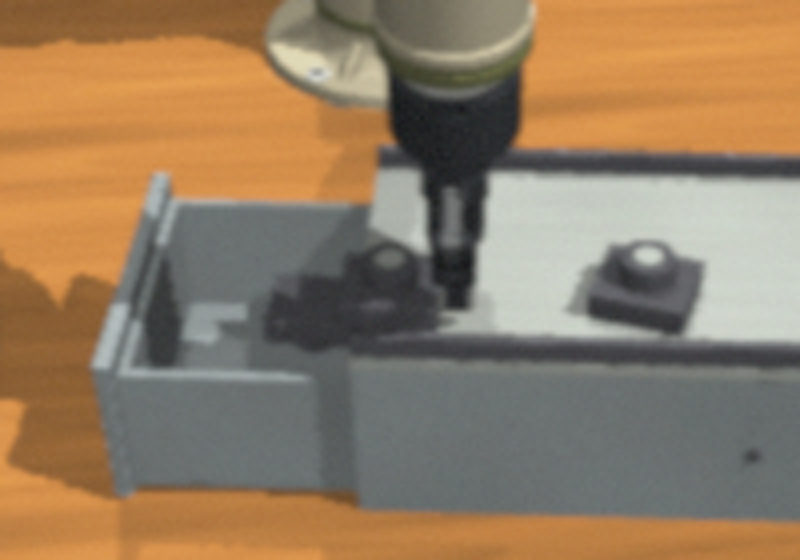

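Call:
{"op": "apply_moves", "data": {
  "increments": [
    [[40,-0.25,0,0,0],[40,-0.25,0,0,0],[40,-0.2,0,0,0],[40,-0.2,0,0,0],[40,0,0,0,0],[40,0,0,0,0]]
  ]
}}

```text
time_s: 27.5
tool_pos: [0.551, -0.0385, 0.1474]
ee_rot: [[0.153, 0.98, -0.128], [0.988, -0.151, 0.025], [0.005, -0.131, -0.991]]
wrist_force: [-0.6, 0.0, -0.1]
grip_width: 0.402
```

```bash
python3 -c "
from h import *
bx([.049,-.125],.142)
snap('scene','u.png',(200,100,400,240),4)
"
```

```text
box tcp [ 0.0506 -0.1203  0.1474]
27.5 tcp [ 0.551  -0.0385  0.1474] F [-0.6  0.  -0.1] g 0.402
[[0.153, 0.98, -0.128], [0.988, -0.151, 0.025], [0.005, -0.131, -0.991]] [ 25.1  25.1 -31.4  88.7  11.   77.1 -16.6]
units [-0.118 -0.023  0.139]
turn units 0.07
```

View pics/u.png

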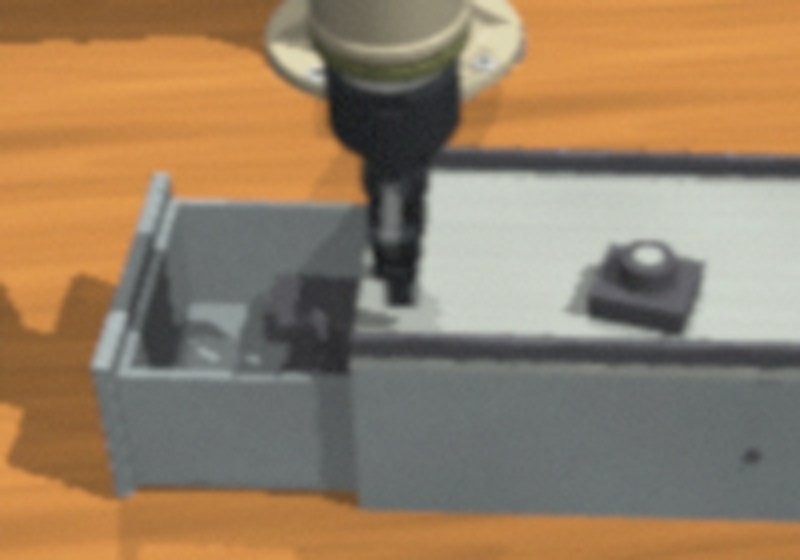

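Call:
{"op": "apply_moves", "data": {
  "increments": [
    [[40,0.1,0,-0.7,0],[40,0.2,0,-0.8,0],[40,0.8,0,-0.3,0],[40,0.9,0,0,0],[40,0.9,0,0,0],[40,0.9,0,0,0],[40,0.4,0,0,0],[40,0,0,0,0]]
  ]
}}

```text
time_s: 28.35
tool_pos: [0.5867, 0.1237, 0.2184]
ee_rot: [[0.162, 0.978, -0.134], [0.987, -0.161, 0.019], [-0.003, -0.136, -0.991]]
wrist_force: [-1.1, 0.6, 0.4]
grip_width: 0.399
```

```bash
python3 -c "
from h import *
bx([.041,.087],.2)
snap('scene','v.png',(200,100,400,240),4)
"
```

```text
box tcp [0.0599 0.0455 0.2184]
28.35 tcp [0.5867 0.1237 0.2184] F [-1.1  0.6  0.4] g 0.399
[[0.162, 0.978, -0.134], [0.987, -0.161, 0.019], [-0.003, -0.136, -0.991]] [  9.6  28.8 -34.2  75.   11.8  87.5 -32.7]
units [ 1.036 -0.41   0.516]
turn units -0.02
```

View pics/v.png

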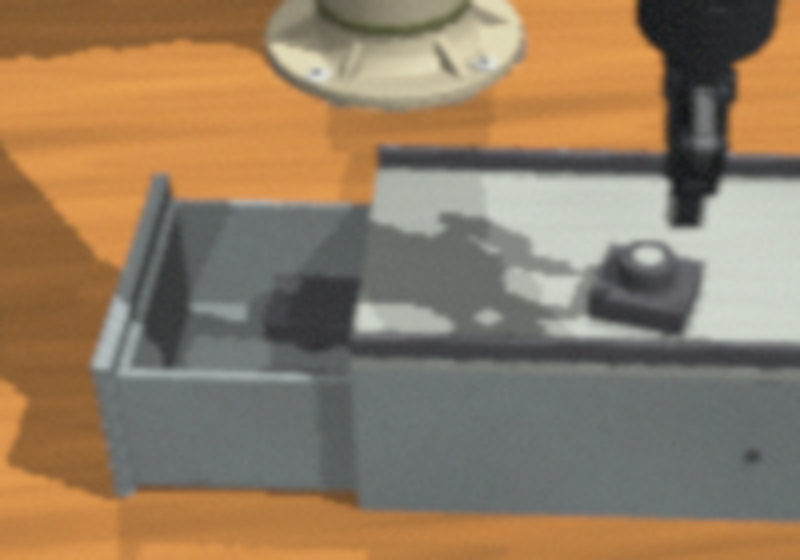

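Call:
{"op": "apply_moves", "data": {
  "increments": [
    [[40,0.4,-0.15,0,0],[40,0.35,-0.15,0.2,0],[40,0,0,0.2,0],[40,0,0,0,0],[40,0,0,0,0]]
  ]
}}

```text
time_s: 28.9
tool_pos: [0.5773, 0.1503, 0.2018]
ee_rot: [[0.17, 0.976, -0.135], [0.985, -0.17, 0.016], [-0.008, -0.136, -0.991]]
wrist_force: [-0.4, -0.4, 0.2]
grip_width: 0.398
```

```bash
python3 -c "
from h import *
bx([.041,.087],.142)
snap('top','w.png',(200,150,400,290),4)
"
```

```text
box tcp [0.0464 0.0704 0.2018]
28.9 tcp [0.5773 0.1503 0.2018] F [-0.4 -0.4  0.2] g 0.398
[[0.17, 0.976, -0.135], [0.985, -0.17, 0.016], [-0.008, -0.136, -0.991]] [  7.5  28.9 -34.5  77.1  11.9  85.4 -36. ]
units [0.425 0.064 1.497]
turn units -0.1
```

View pics/w.png

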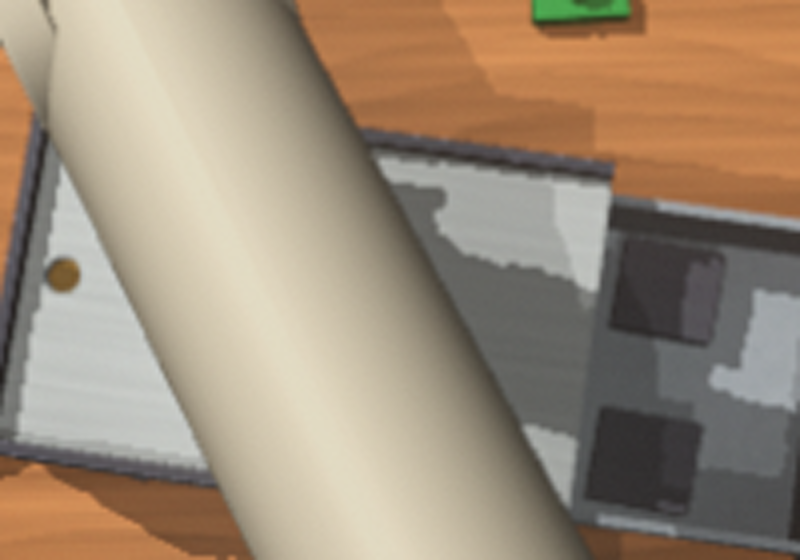

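Call:
{"op": "apply_moves", "data": {
  "increments": [
    [[40,0.3,0.05,0.2,-0.1],[40,0.1,0.03,0.4,0],[40,0,0,0.4,0],[40,0,0,0.2,0],[40,0,0,0,0]]
  ]
}}

```text
time_s: 29.45
tool_pos: [0.5784, 0.1673, 0.1511]
ee_rot: [[0.161, 0.978, -0.133], [0.987, -0.16, 0.016], [-0.005, -0.134, -0.991]]
wrist_force: [-0.2, 0.3, -0.4]
grip_width: 0.4
```

```bash
python3 -c "
from h import *
bx([.041,.087],.142)
snap('scene','x.png',(240,100,440,240),4)
"
```

```text
box tcp [0.0448 0.0873 0.1511]
29.45 tcp [0.5784 0.1673 0.1511] F [-0.2  0.3 -0.4] g 0.4
[[0.161, 0.978, -0.133], [0.987, -0.16, 0.016], [-0.005, -0.134, -0.991]] [  6.1  31.5 -34.3  80.2  13.2  80.  -37.5]
units [-0.006 -0.063  0.238]
turn units -0.01
```

View pics/x.png

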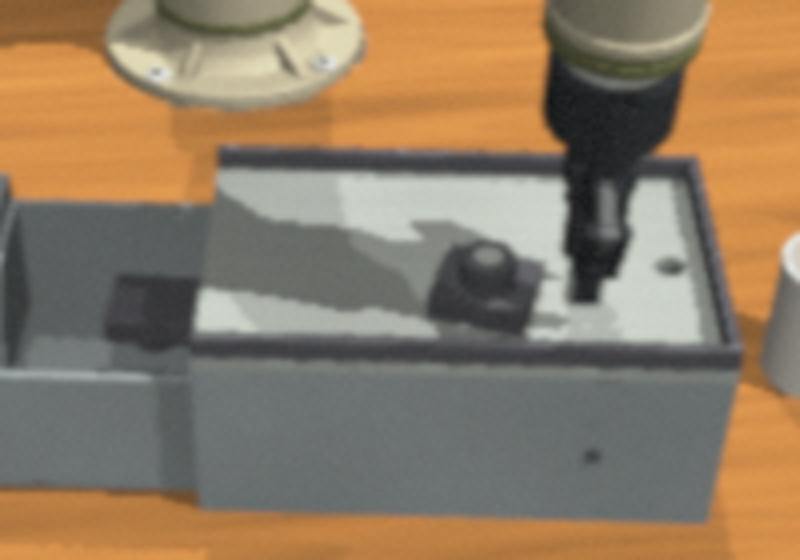

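Call:
{"op": "apply_moves", "data": {
  "increments": [
    [[40,-0.1,-0.05,0.2,0],[40,-0.3,0,0,0],[40,-0.3,0,0,0],[40,-0.3,0,0,0],[40,-0.3,0,0,0],[40,-0.3,0,0,0],[40,-0.3,0,0,0],[40,0,0,0,0]]
  ]
}}

```text
time_s: 30.3
tool_pos: [0.5638, 0.0877, 0.1469]
ee_rot: [[0.162, 0.979, -0.127], [0.987, -0.16, 0.021], [-0.0, -0.129, -0.992]]
wrist_force: [-0.6, -0.5, 1.1]
grip_width: 0.403
```

```bash
python3 -c "
from h import *
bx([.041,-.1],.142)
snap('scene','y.png',(240,100,440,240),4)
"
```

```text
box tcp [0.0431 0.0063 0.1469]
30.3 tcp [0.5638 0.0877 0.1469] F [-0.6 -0.5  1.1] g 0.403
[[0.162, 0.979, -0.127], [0.987, -0.16, 0.021], [-0.0, -0.129, -0.992]] [ 14.1  27.6 -33.8  86.   11.9  77.6 -30. ]
units [-2.658 -0.031  0.127]
turn units -0.02
```

View pics/y.png

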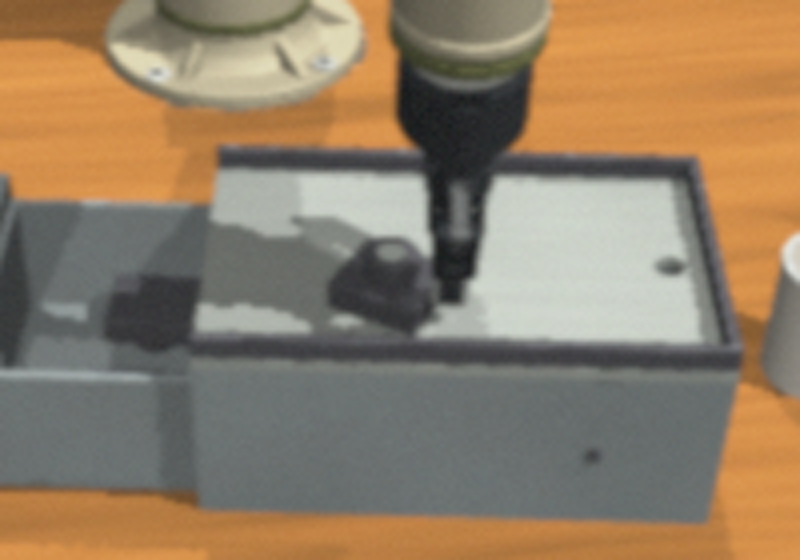

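Call:
{"op": "apply_moves", "data": {
  "increments": [
    [[40,-0.2,0,0.05,0],[40,-0.3,0,0,0],[40,-0.3,0,0,0],[40,-0.3,0,0,0],[40,-0.3,0,0,0],[40,-0.1,0,0,0],[40,0,0,0,0]]
  ]
}}

```text
time_s: 31.05
tool_pos: [0.555, 0.0324, 0.1471]
ee_rot: [[0.155, 0.98, -0.121], [0.988, -0.153, 0.028], [0.009, -0.124, -0.992]]
wrist_force: [0.6, 4.0, 0.3]
grip_width: 0.405
```

```bash
python3 -c "
from h import *
bx([.041,-.12],.142)
snap('scene','z.png',(200,100,400,240),4)
"
```

```text
box tcp [ 0.0432 -0.0496  0.1471]
31.05 tcp [0.555  0.0324 0.1471] F [0.6 4.  0.3] g 0.405
[[0.155, 0.98, -0.121], [0.988, -0.153, 0.028], [0.009, -0.124, -0.992]] [ 19.8  25.5 -33.3  88.6  11.   76.5 -23.8]
units [-1.761 -0.05   0.12 ]
turn units 0.05
```

View pics/z.png

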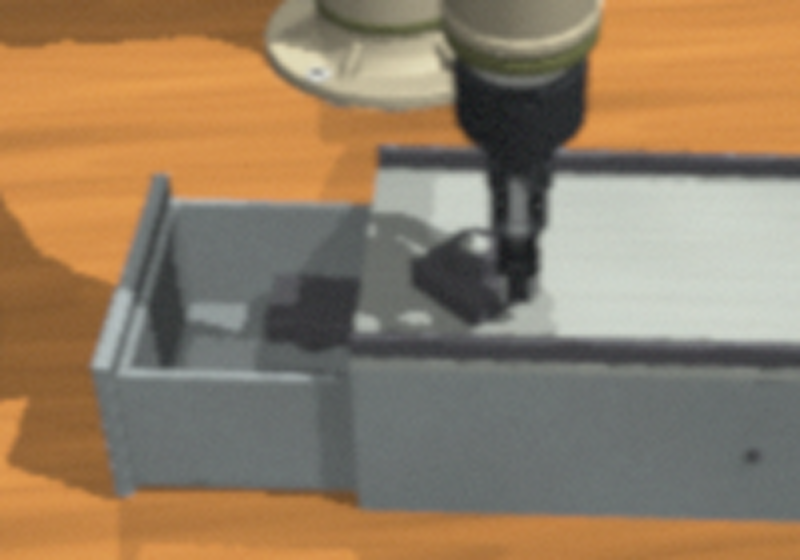

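```bash
python3 -c "
from h import *
print(w2b(onplane('scene',np.array([[478,240]])/4-.375+[200,100],.166)), w2b(onplane('scene',np.array([[412,276],[470,320],[500,318]])/4-.375+[200,100],.13)))
"
```

```text
[[ 0.03037958 -0.07473213  0.166     ]] [[ 0.02173686 -0.1170987   0.13      ]
 [ 0.06479588 -0.07842648  0.13      ]
 [ 0.06213877 -0.0599294   0.13      ]]
```

Call:
{"op": "apply_moves", "data": {
  "increments": [
    [[40,0.3,0,0,0],[40,0.1,-0.2,0,0],[40,0,-0.15,0.05,0],[40,0,0,0,0],[40,-0.2,0,0,0],[40,-0.2,0,0,0],[40,-0.2,0,0,0],[40,0,0,0,0]]
  ]
}}

```text
time_s: 31.9
tool_pos: [0.5381, 0.0274, 0.1461]
ee_rot: [[0.152, 0.981, -0.122], [0.988, -0.15, 0.026], [0.007, -0.125, -0.992]]
wrist_force: [1.1, 1.3, 1.2]
grip_width: 0.398
```

```bash
python3 -c "
from h import *
bx([.03,-.12],.142)
snap('scene','aa.png',(200,100,400,240),4)
"
```

```text
box tcp [ 0.0274 -0.0573  0.1461]
31.9 tcp [0.5381 0.0274 0.1461] F [1.1 1.3 1.2] g 0.398
[[0.152, 0.981, -0.122], [0.988, -0.15, 0.026], [0.007, -0.125, -0.992]] [ 21.   23.6 -33.5  91.4  10.3  75.6 -22.9]
units [-1.569  0.064  0.084]
turn units 0.08
```

View pics/aa.png

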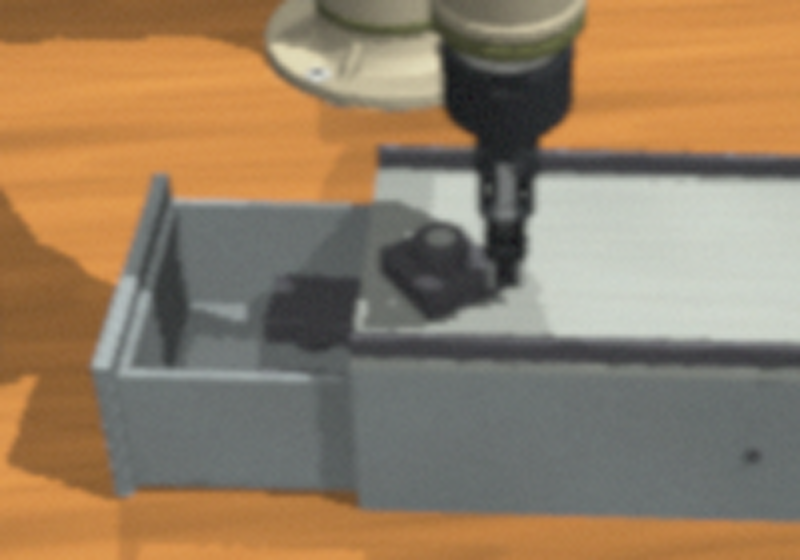

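Call:
{"op": "apply_moves", "data": {
  "increments": [
    [[40,-0.25,0,0.03,0],[40,-0.25,0,0,0],[40,-0.25,0,0,0],[40,-0.25,0,0,0],[40,-0.2,0,0,0],[40,0,0,0,0]]
  ]
}}

```text
time_s: 32.55
tool_pos: [0.5306, -0.0204, 0.1452]
ee_rot: [[0.15, 0.981, -0.121], [0.989, -0.148, 0.029], [0.011, -0.124, -0.992]]
wrist_force: [0.8, 1.6, 0.8]
grip_width: 0.401
```

```bash
python3 -c "
from h import *
bx([.03,-.12],.142)
snap('scene','ab.png',(200,100,400,240),4)
"
```

```text
box tcp [ 0.0276 -0.1057  0.1452]
32.55 tcp [ 0.5306 -0.0204  0.1452] F [0.8 1.6 0.8] g 0.401
[[0.15, 0.981, -0.121], [0.989, -0.148, 0.029], [0.011, -0.124, -0.992]] [ 25.4  22.5 -32.6  92.6   9.8  75.2 -17.6]
units [-0.359  0.067  0.07 ]
turn units 0.09
```

View pics/ab.png

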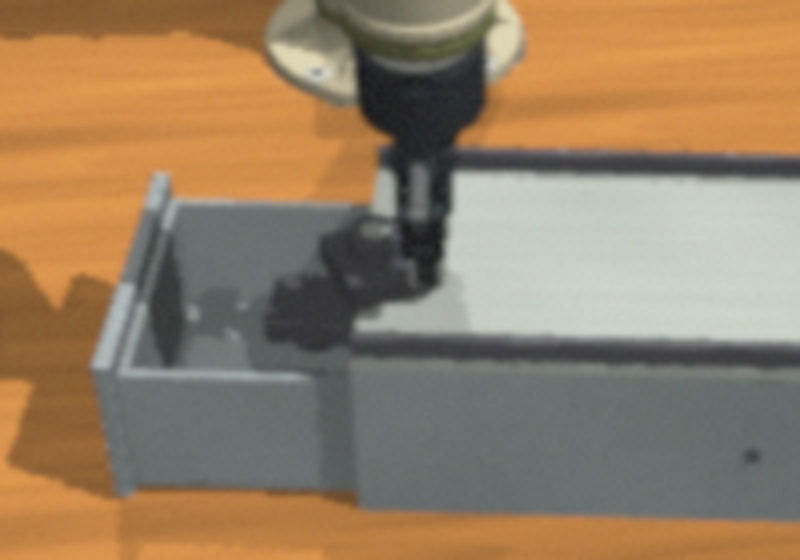

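Call:
{"op": "apply_moves", "data": {
  "increments": [
    [[40,-0.3,0,0,0],[40,-0.4,0,0,0],[40,-0.2,0,0,0],[40,0,0,0,0],[40,0,0,0,0],[40,0,0,0,0]]
  ]
}}

```text
time_s: 33.2
tool_pos: [0.5256, -0.0546, 0.1466]
ee_rot: [[0.147, 0.982, -0.119], [0.989, -0.144, 0.029], [0.011, -0.122, -0.992]]
wrist_force: [0.1, -0.5, 0.6]
grip_width: 0.4
```

```bash
python3 -c "
from h import *
bx([.03,-.12],.2)
snap('scene','ac.png',(200,100,400,240),4)
"
```

```text
box tcp [ 0.0281 -0.1402  0.1466]
33.2 tcp [ 0.5256 -0.0546  0.1466] F [ 0.1 -0.5  0.6] g 0.4
[[0.147, 0.982, -0.119], [0.989, -0.144, 0.029], [0.011, -0.122, -0.992]] [ 28.4  21.9 -31.8  93.    9.7  75.2 -13.7]
units [ 0.52  -0.109 -1.327]
turn units 0.13
```

View pics/ac.png

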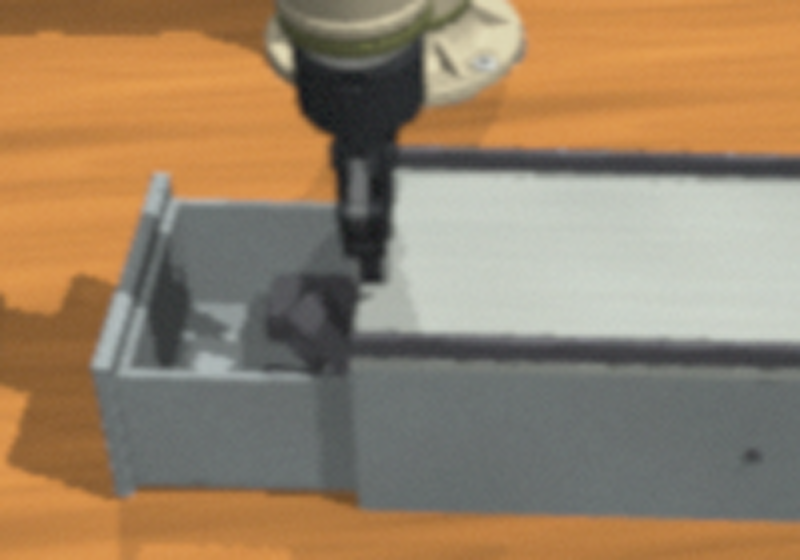

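Call:
{"op": "apply_moves", "data": {
  "increments": [
    [[40,0.1,0,-0.7,0],[40,0,0,-0.8,0],[40,-0.3,-0.2,-0.8,0],[40,-0.9,-0.2,-0.3,0],[40,-0.9,-0.2,0,0],[40,-0.9,-0.1,0,0],[40,-0.9,0,0,0],[40,0,0,0,0]]
  ]
}}

```text
time_s: 34.05
tool_pos: [0.487, -0.2047, 0.2535]
ee_rot: [[0.137, 0.983, -0.125], [0.991, -0.134, 0.028], [0.011, -0.128, -0.992]]
wrist_force: [0.6, -0.7, -0.2]
grip_width: 0.401
```

```bash
python3 -c "
from h import *
bx([0,-.36],.2)
snap('top','ad.png',(200,150,500,300),2.6)
snap('scene','ae.png',(140,60,400,240),3)
"
```

```text
box tcp [ 0.014  -0.2945  0.2535]
34.05 tcp [ 0.487  -0.2047  0.2535] F [ 0.6 -0.7 -0.2] g 0.401
[[0.137, 0.983, -0.125], [0.991, -0.134, 0.028], [0.011, -0.128, -0.992]] [ 40.6  17.3 -27.6  84.1   8.   88.    4.9]
units [-1.642 -0.217  1.358]
turn units 0.23
```

View pics/ad.png

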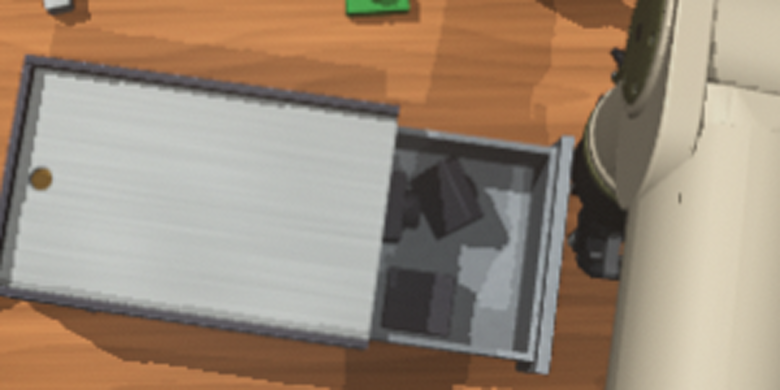

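View pics/ae.png

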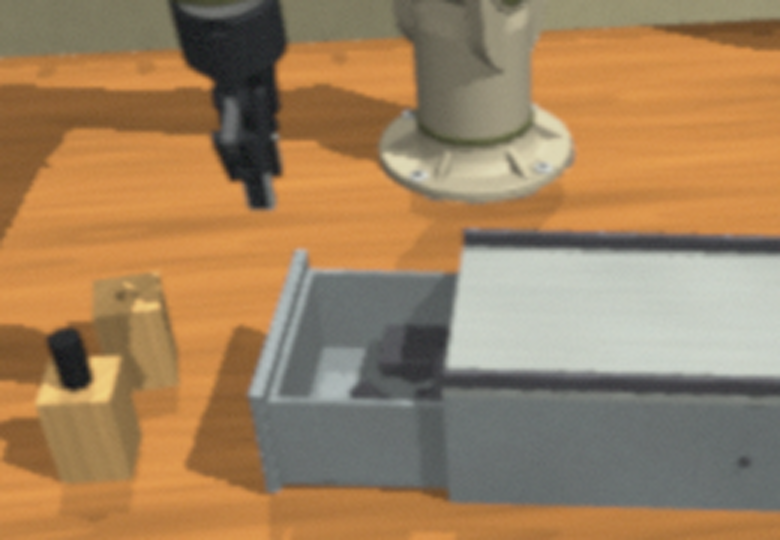

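```bash
python3 -c "
from h import *
print(w2b(onplane('top',np.array([[573,140],[548,372],[392,128],[365,345]])/2.6-.3+[200,150],.118)))
bx([0,-.355],.2)
print(w2b([[.504,-.381,0],[.378,-.345,0]]))
"
```

```text
[[ 0.09903754 -0.30864795  0.118     ]
 [-0.10528759 -0.30883173  0.118     ]
 [ 0.08767577 -0.14838116  0.118     ]
 [-0.10331242 -0.14953902  0.118     ]]
box tcp [ 0.0146 -0.289   0.2537]
34.15 tcp [ 0.4884 -0.1993  0.2537] F [ 0.6  0.8 -0.3] g 0.403
[[0.13, 0.984, -0.124], [0.991, -0.128, 0.03], [0.014, -0.127, -0.992]] [ 40.3  17.2 -28.   84.1   7.9  88.    4.7]
units [-1.656 -0.243  1.362]
turn units 0.29
[[ 0.05899445 -0.46586539  0.        ]
 [-0.07114074 -0.45047601  0.        ]]
```

Call:
{"op": "apply_moves", "data": {
  "increments": [
    [[40,-0.6,-0.1,0,0.15],[40,-0.7,-0.1,0,0.1],[40,-0.1,0,0.2,0],[40,0,0,0.3,0],[40,0,0,0,0]]
  ]
}}

```text
time_s: 34.65
tool_pos: [0.472, -0.2478, 0.2323]
ee_rot: [[0.146, 0.981, -0.124], [0.989, -0.143, 0.032], [0.013, -0.128, -0.992]]
wrist_force: [0.1, 0.0, 0.8]
grip_width: 0.4
```

```bash
python3 -c "
from h import *
bx([0,-.35],.09)
"
```

```text
box tcp [ 0.0061 -0.3395  0.2323]
34.65 tcp [ 0.472  -0.2478  0.2323] F [0.1 0.  0.8] g 0.4
[[0.146, 0.981, -0.124], [0.989, -0.143, 0.032], [0.013, -0.128, -0.992]] [ 44.   18.2 -26.1  85.4   8.5  85.6   8.9]
units [-0.309  0.298  3.544]
turn units 0.14
```

Call:
{"op": "apply_moves", "data": {
  "increments": [
    [[40,-0.25,0.05,0.4,0.1],[40,0,0.05,0.7,0],[40,0,0.05,0.7,0],[40,0,0.05,0.7,0],[40,0,0.05,0.4,0],[40,0,0,0.2,0],[40,0,0,0,0]]
  ]
}}

```text
time_s: 35.35
tool_pos: [0.4686, -0.2448, 0.1039]
ee_rot: [[0.142, 0.982, -0.122], [0.99, -0.139, 0.033], [0.016, -0.126, -0.992]]
wrist_force: [0.1, 0.0, -1.1]
grip_width: 0.4
```

```bash
python3 -c "
from h import *
bx([0,-.17],.09)
snap('scene','af.png',(140,60,400,240),3)
"
```

```text
box tcp [ 0.0023 -0.3371  0.1039]
35.35 tcp [ 0.4686 -0.2448  0.1039] F [ 0.1  0.  -1.1] g 0.4
[[0.142, 0.982, -0.122], [0.99, -0.139, 0.033], [0.016, -0.126, -0.992]] [ 43.5  23.4 -25.5  95.7  11.   70.6   6.8]
units [4.172 0.072 0.409]
turn units 0.18
```

View pics/af.png

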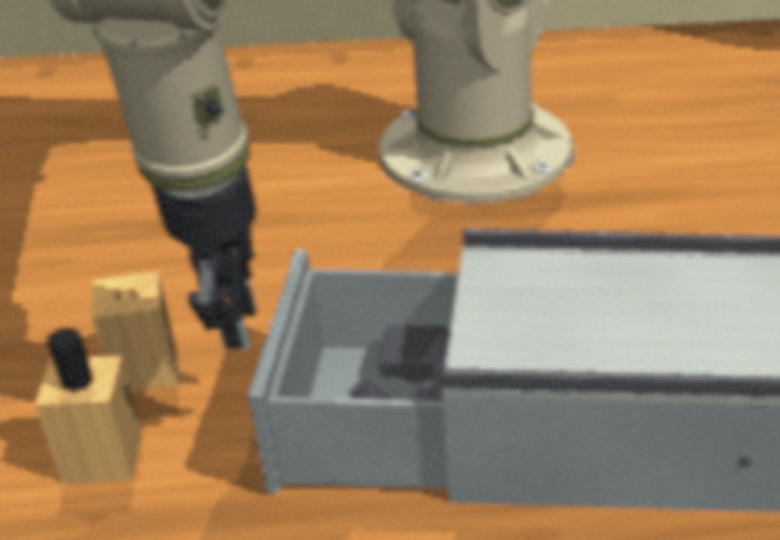

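Call:
{"op": "apply_moves", "data": {
  "increments": [
    [[40,0,0.05,0.3,0.18],[40,0.4,0,0,0],[40,0.4,0,0,0],[40,0.4,0,0,0],[40,0.4,0,0,0],[40,0.4,0,0,0]]
  ]
}}

```text
time_s: 36.0
tool_pos: [0.4831, -0.1725, 0.0949]
ee_rot: [[0.172, 0.978, -0.118], [0.985, -0.171, 0.018], [-0.002, -0.119, -0.993]]
wrist_force: [0.1, -9.5, -6.4]
grip_width: 0.397
```

```bash
python3 -c "
from h import *
bx([0,-.17],.09)
snap('scene','ag.png',(140,60,400,240),3)
"
```

```text
box tcp [ 0.005  -0.2634  0.0949]
36.0 tcp [ 0.4831 -0.1725  0.0949] F [ 0.1 -9.5 -6.4] g 0.397
[[0.172, 0.978, -0.118], [0.985, -0.171, 0.018], [-0.002, -0.119, -0.993]] [ 37.5  22.2 -27.2  99.   11.   68.4  -3.2]
units [ 2.334 -0.139  0.134]
turn units -0.12
```

View pics/ag.png

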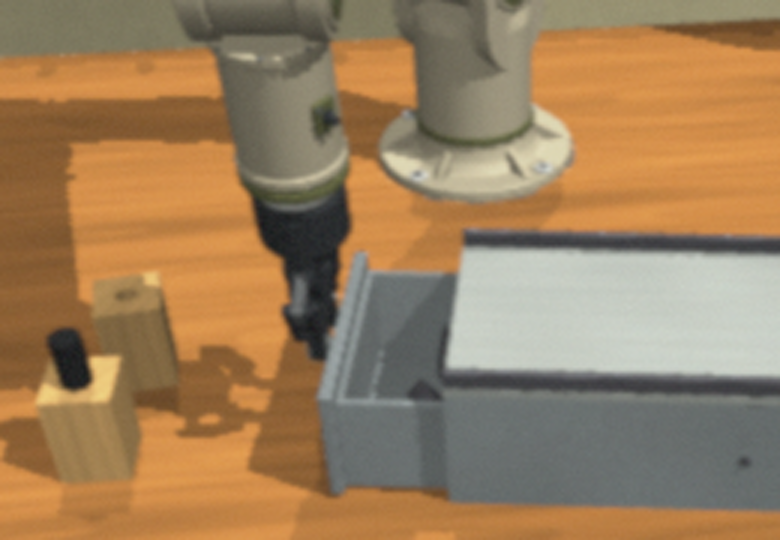

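Moving in; force 9.5 N. Continue.

Call:
{"op": "apply_moves", "data": {
  "increments": [
    [[40,0.4,0,0.02,0],[40,0.4,0,0,0],[40,0.4,0,0,0],[40,0.4,0,0,0],[40,0.4,0,0,0]]
  ]
}}

```text
time_s: 36.55
tool_pos: [0.4951, -0.1017, 0.0955]
ee_rot: [[0.179, 0.977, -0.119], [0.984, -0.181, -0.001], [-0.023, -0.117, -0.993]]
wrist_force: [-5.8, -27.8, 0.5]
grip_width: 0.399
```

```bash
python3 -c "
from h import *
bx([0,-.17],.09)
"
```

```text
box tcp [ 0.0055 -0.1916  0.0955]
36.55 tcp [ 0.4951 -0.1017  0.0955] F [ -5.8 -27.8   0.5] g 0.399
[[0.179, 0.977, -0.119], [0.984, -0.181, -0.001], [-0.023, -0.117, -0.993]] [ 31.1  21.6 -29.1 100.1  11.6  68.3 -12.3]
units [ 0.539 -0.133  0.143]
turn units -0.19
```

```bash
python3 -c "
from h import *
snap('scene','ah.png',(200,80,400,230),4)
st()
snap('top','ai.png',(200,150,460,300),3)
"
```

```text
36.6 tcp [ 0.4953 -0.1     0.0956] F [ -3.1 -20.8  -3.6] g 0.398
[[0.178, 0.977, -0.119], [0.984, -0.179, -0.001], [-0.023, -0.117, -0.993]] [ 31.   21.6 -29.2 100.1  11.6  68.3 -12.4]
```

View pics/ah.png

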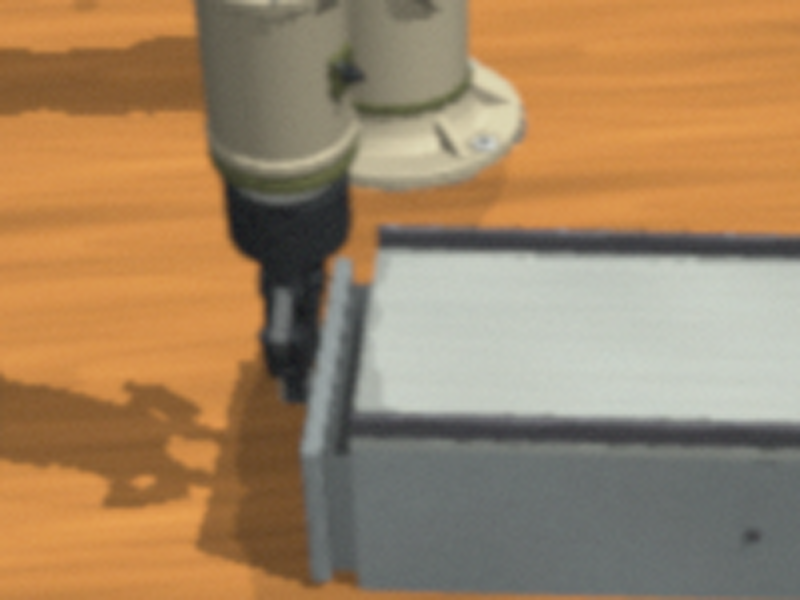

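View pics/ai.png

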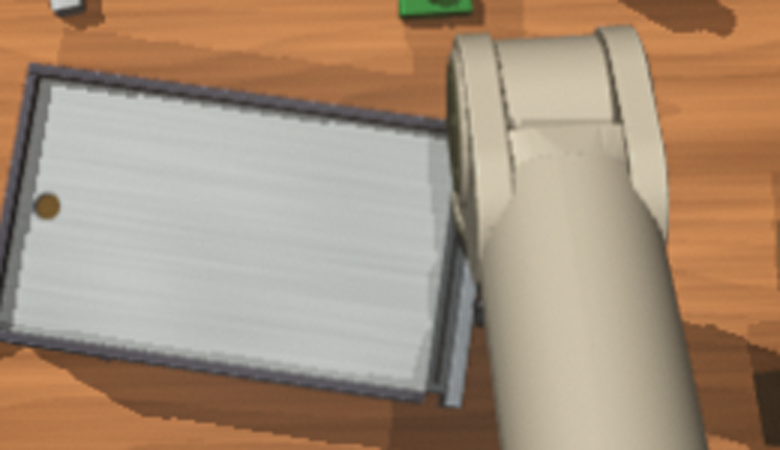

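Call:
{"op": "apply_moves", "data": {
  "increments": [
    [[40,0.25,0,0,0],[40,0.25,0,0,0]]
  ]
}}

```text
time_s: 36.85
tool_pos: [0.4952, -0.1, 0.0958]
ee_rot: [[0.191, 0.974, -0.125], [0.98, -0.195, -0.024], [-0.048, -0.118, -0.992]]
wrist_force: [-7.6, -33.4, 3.2]
grip_width: 0.403
```

```bash
python3 -c "
from h import *
bx([0,-.17],.09)
snap('scene','aj.png',(200,80,400,230),4)
"
```

```text
box tcp [ 0.0054 -0.1899  0.0958]
36.85 tcp [ 0.4952 -0.1     0.0958] F [ -7.6 -33.4   3.2] g 0.403
[[0.191, 0.974, -0.125], [0.98, -0.195, -0.024], [-0.048, -0.118, -0.992]] [ 29.8  21.5 -28.8 100.   12.7  68.6 -14.6]
units [ 0.5   -0.135  0.137]
turn units -0.3
```

View pics/aj.png

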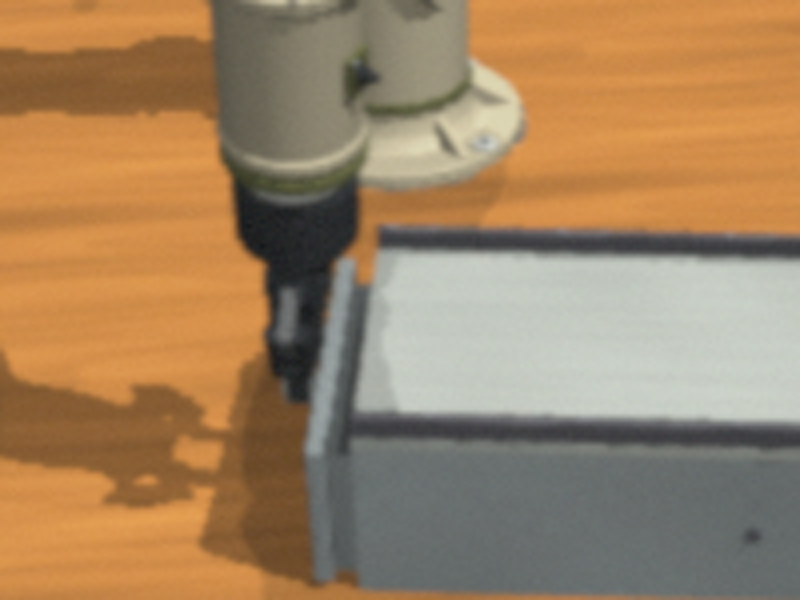

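```bash
python3 -c "
from h import *
print(w2b(onplane('top',np.array([[463,405],[475,300]])/3-.33+[200,150],.118)))
print('init',w2b(onplane('top',np.array([[705,140],[658,498]])/4-.375+[185,160],.118)))
"
```

```text
[[-0.10412338 -0.18102493  0.118     ]
 [-0.02527556 -0.17999913  0.118     ]]
init [[ 0.10092758 -0.1708143   0.118     ]
 [-0.1043923  -0.17006143  0.118     ]]
```

Call:
{"op": "apply_moves", "data": {
  "increments": [
    [[40,-0.4,0,0,0],[40,-0.6,0,0,0],[40,-0.7,0,0,0],[40,-0.7,0,0,0],[40,-0.7,0,0,0],[40,-0.7,0,0,0],[40,-0.4,0,0,0],[40,0,0,0,0]]
  ]
}}

```text
time_s: 37.7
tool_pos: [0.4655, -0.2665, 0.1097]
ee_rot: [[0.187, 0.975, -0.116], [0.981, -0.191, -0.027], [-0.048, -0.109, -0.993]]
wrist_force: [1.1, 0.2, -0.3]
grip_width: 0.401
```

```bash
python3 -c "
from h import *
bx([0,-.17],.09)
snap('scene','ak.png',(200,80,400,230),4)
snap('top','al.png',(300,150,460,300),5)
"
```

```text
box tcp [ 0.0027 -0.359   0.1097]
37.7 tcp [ 0.4655 -0.2665  0.1097] F [ 1.1  0.2 -0.3] g 0.401
[[0.187, 0.975, -0.116], [0.981, -0.191, -0.027], [-0.048, -0.109, -0.993]] [ 42.7  22.3 -23.9  96.2  13.4  69.6   3.6]
units [ 4.738 -0.169  0.284]
turn units -0.27
```

View pics/ak.png

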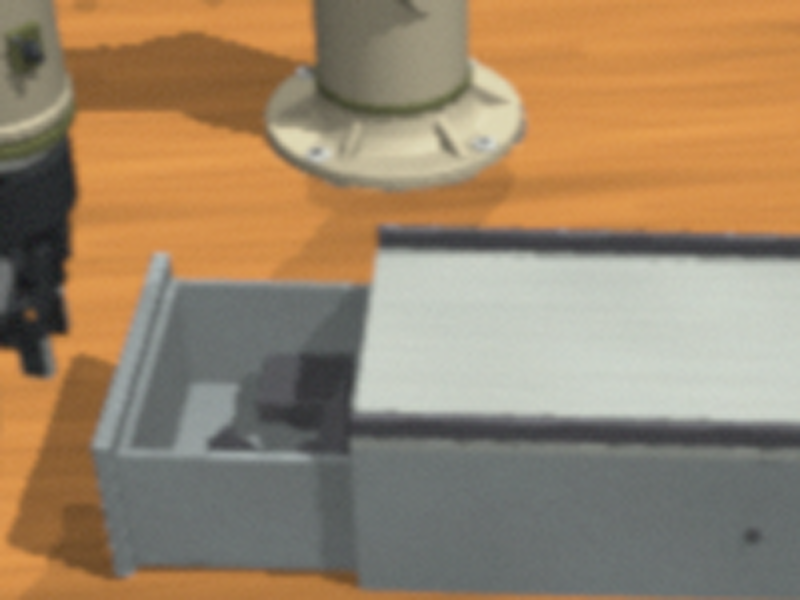

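View pics/al.png

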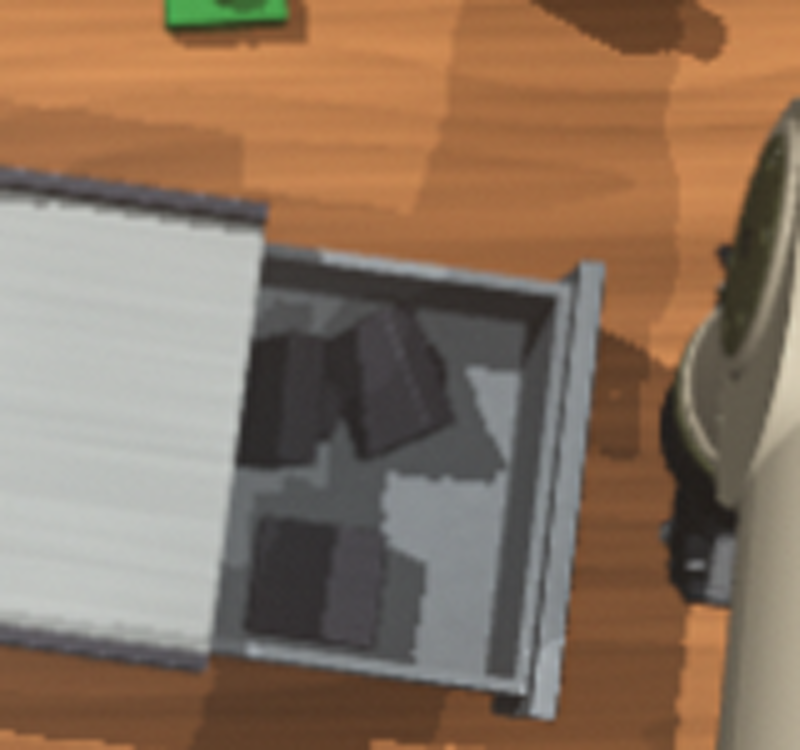

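```bash
python3 -c "
from h import *
for c in ('top','scene'):
  for r in find(c,'casting1'): print(c,r, w2b(r[1]) )
snap('scene','am.png',(215,140,300,230),8)
snap('top','an.png',(340,190,425,300),7)
"
```

```text
top (0.94, array([ 0.531, -0.138,  0.059]), array([377., 224.])) [[ 0.04679131 -0.22167472  0.059     ]]
top (0.88, array([ 0.515, -0.091,  0.064]), array([358., 231.])) [[ 0.02348187 -0.17783786  0.064     ]]
top (0.74, array([ 0.741, -0.071,  0.021]), array([345., 144.])) [[ 0.24337597 -0.12195776  0.021     ]]
top (0.57, array([ 0.432, -0.102,  0.055]), array([364., 266.])) [[-0.05669128 -0.20196804  0.055     ]]
top (0.57, array([ 0.746, -0.226,  0.086]), array([410., 134.])) [[ 0.27309616 -0.27416391  0.086     ]]
scene (0.89, array([ 0.757, -0.07 ,  0.019]), array([297., 270.])) [[ 0.2590102  -0.11841223  0.019     ]]
scene (0.85, array([ 0.442, -0.101,  0.049]), array([276., 176.])) [[-0.04697985 -0.1993819   0.049     ]]
scene (0.63, array([ 0.514, -0.151,  0.066]), array([257., 189.])) [[ 0.03208875 -0.23722575  0.066     ]]
scene (0.57, array([0.535, 0.37 , 0.059]), array([449., 181.])) [[-0.03048943  0.28042855  0.059     ]]
```

View pics/am.png

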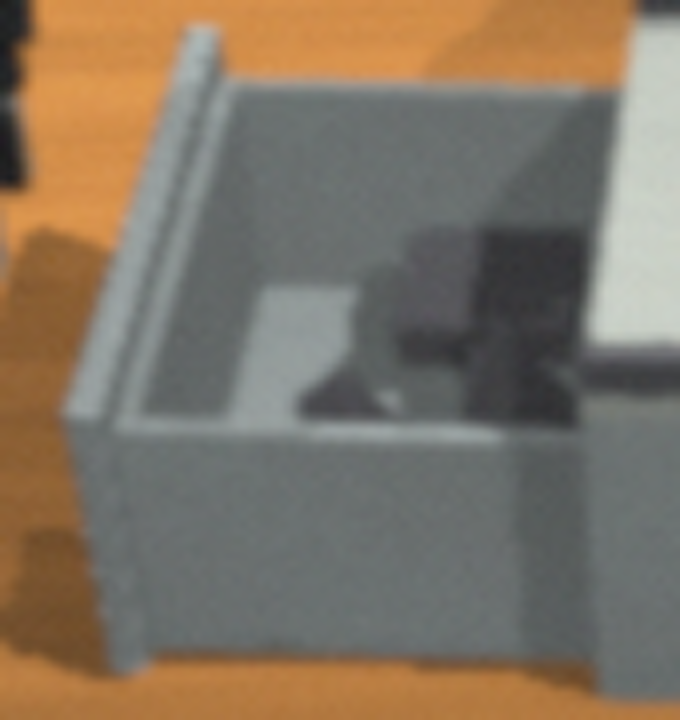

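View pics/an.png

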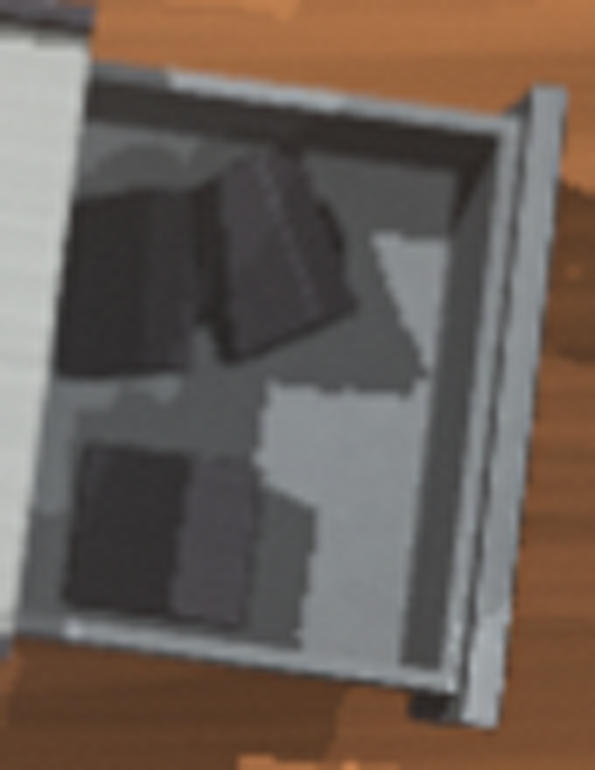

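Call:
{"op": "apply_moves", "data": {
  "increments": [
    [[40,0.1,-0.1,0.4,-0.27],[40,0.4,0,0.3,0],[40,0.4,0,0.1,0],[40,0.4,0,0,0],[40,0.4,0,0,0],[40,0.4,0,0,0],[40,0.4,0,0,0],[40,0.4,0,0,0]]
  ]
}}

```text
time_s: 38.8
tool_pos: [0.4765, -0.1562, 0.0735]
ee_rot: [[0.162, 0.98, -0.115], [0.985, -0.168, -0.044], [-0.062, -0.106, -0.992]]
wrist_force: [-1.5, -9.0, 4.0]
grip_width: 0.401
```

```bash
python3 -c "
from h import *
bx([0,-.18],.08)
"
```

```text
box tcp [-0.0041 -0.2483  0.0735]
38.8 tcp [ 0.4765 -0.1562  0.0735] F [-1.5 -9.   4. ] g 0.401
[[0.162, 0.98, -0.115], [0.985, -0.168, -0.044], [-0.062, -0.106, -0.992]] [ 34.1  21.5 -27.1 103.   14.4  64.7  -8.4]
units [ 1.695  0.068 -0.277]
turn units -0.03
```

Call:
{"op": "apply_moves", "data": {
  "increments": [
    [[40,0.3,0,-0.15,0],[40,0.3,0,-0.15,0],[40,0.3,0,-0.1,0]]
  ]
}}

```text
time_s: 39.1
tool_pos: [0.4818, -0.1227, 0.0862]
ee_rot: [[0.165, 0.979, -0.12], [0.984, -0.172, -0.05], [-0.07, -0.11, -0.992]]
wrist_force: [-1.6, -8.5, -5.9]
grip_width: 0.402
```

```bash
python3 -c "
from h import *
bx([0,-.18],.09)
"
```

```text
box tcp [-0.0042 -0.2145  0.0862]
39.1 tcp [ 0.4818 -0.1227  0.0862] F [-1.6 -8.5 -5.9] g 0.402
[[0.165, 0.979, -0.12], [0.984, -0.172, -0.05], [-0.07, -0.11, -0.992]] [ 31.2  20.7 -28.2 102.5  14.1  66.6 -12.2]
units [ 0.853  0.082 -0.165]
turn units -0.05
```

Call:
{"op": "apply_moves", "data": {
  "increments": [
    [[40,0.2,0,0,0],[40,0.2,0,0,0]]
  ]
}}

```text
time_s: 39.3
tool_pos: [0.4841, -0.1094, 0.0862]
ee_rot: [[0.166, 0.979, -0.121], [0.983, -0.173, -0.057], [-0.076, -0.109, -0.991]]
wrist_force: [-3.0, -16.8, 7.0]
grip_width: 0.403
```

```bash
python3 -c "
from h import *
bx([0,-.18],.09)
snap('scene','ao.png',(200,80,400,230),4)
"
```

```text
box tcp [-0.0041 -0.2009  0.0862]
39.3 tcp [ 0.4841 -0.1094  0.0862] F [ -3.  -16.8   7. ] g 0.403
[[0.166, 0.979, -0.121], [0.983, -0.173, -0.057], [-0.076, -0.109, -0.991]] [ 29.8  20.7 -28.6 102.5  14.4  66.7 -14.1]
units [ 0.515  0.083 -0.146]
turn units -0.06
```

View pics/ao.png

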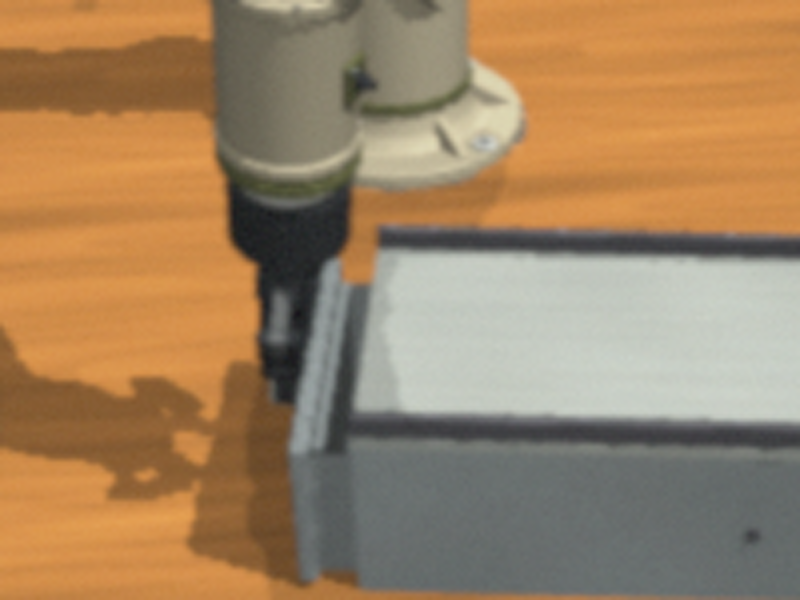

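Call:
{"op": "apply_moves", "data": {
  "increments": [
    [[40,0.25,0,-0.03,0]]
  ]
}}

```text
time_s: 39.45
tool_pos: [0.4849, -0.1038, 0.0866]
ee_rot: [[0.168, 0.978, -0.122], [0.982, -0.177, -0.063], [-0.083, -0.11, -0.99]]
wrist_force: [-2.0, -22.5, -7.4]
grip_width: 0.401
```

Call:
{"op": "apply_moves", "data": {
  "increments": [
    [[40,0.25,0,-0.03,0]]
  ]
}}

```text
time_s: 39.55
tool_pos: [0.4854, -0.1001, 0.0866]
ee_rot: [[0.172, 0.977, -0.125], [0.981, -0.182, -0.071], [-0.092, -0.11, -0.99]]
wrist_force: [-2.3, -32.0, -4.4]
grip_width: 0.401
```

Call:
{"op": "apply_moves", "data": {
  "increments": [
    [[40,0.25,0,-0.03,0]]
  ]
}}

```text
time_s: 39.65
tool_pos: [0.4855, -0.0993, 0.0867]
ee_rot: [[0.178, 0.976, -0.128], [0.978, -0.19, -0.082], [-0.104, -0.111, -0.988]]
wrist_force: [-3.9, -27.2, -0.4]
grip_width: 0.396
```

```bash
python3 -c "
from h import *
bx([0,-.18],.09)
snap('scene','ap.png',(200,80,400,230),4)
"
```

```text
box tcp [-0.0043 -0.1907  0.0867]
39.65 tcp [ 0.4855 -0.0993  0.0867] F [ -3.9 -27.2  -0.4] g 0.396
[[0.178, 0.976, -0.128], [0.978, -0.19, -0.082], [-0.104, -0.111, -0.988]] [ 27.6  20.9 -28.5 102.4  15.7  67.4 -17.7]
units [ 0.26   0.09  -0.121]
turn units -0.19
```

View pics/ap.png

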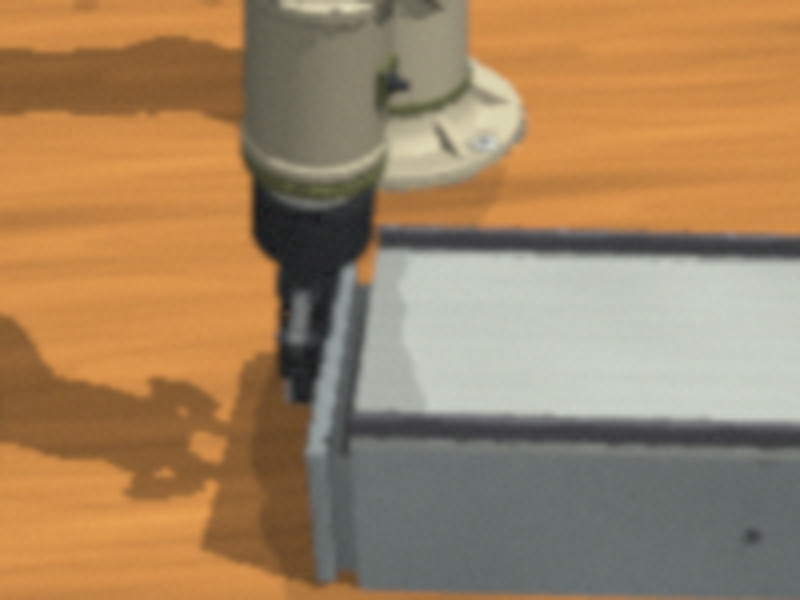

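Call:
{"op": "apply_moves", "data": {
  "increments": [
    [[40,0.2,0,0,0]]
  ]
}}

```text
time_s: 39.8
tool_pos: [0.4867, -0.092, 0.0861]
ee_rot: [[0.18, 0.975, -0.129], [0.978, -0.192, -0.083], [-0.106, -0.111, -0.988]]
wrist_force: [-1.8, -3.9, 4.7]
grip_width: 0.4
```

```bash
python3 -c "
from h import *
import time
for i in range(6):
    s=arm.read_state(); print(round(s['time_s'],2),s['tool_pos'].round(4),s['wrist_force'].round(1),s['ft_torque'].round(2))
    im=optics.snapshot('top')
bx([0,-.18],.09)
cv2.imwrite('pics/aq.png',cv2.resize(im[170:300,320:460,::-1],None,fx=5,fy=5,interpolation=cv2.INTER_CUBIC))
"
```

```text
39.8 [ 0.4867 -0.092   0.0861] [-1.8 -3.9  4.7] [-0.95  0.39  0.2 ]
39.85 [ 0.487  -0.0902  0.0861] [-1.6 -4.   2.5] [-0.76  0.2   0.17]
39.9 [ 0.4871 -0.0896  0.0861] [-1.2 -5.6  2. ] [-1.09  0.17  0.24]
39.95 [ 0.4871 -0.0896  0.0861] [-0.7 -6.6  2.5] [-1.    0.18  0.27]
40.0 [ 0.4871 -0.0896  0.0861] [-1.3 -6.1  2.7] [-0.97  0.23  0.28]
40.05 [ 0.4871 -0.0896  0.0861] [-2.  -5.6  2.5] [-1.03  0.26  0.26]
box tcp [-0.0043 -0.181   0.0861]
40.1 tcp [ 0.4871 -0.0897  0.0861] F [ 0.3 -6.1  1.9] g 0.405
[[0.177, 0.976, -0.128], [0.979, -0.189, -0.081], [-0.103, -0.111, -0.988]] [ 26.9  21.  -28.8 102.3  15.7  67.5 -18.7]
units [ 0.016  0.095 -0.111]
turn units -0.18
```

View pics/aq.png

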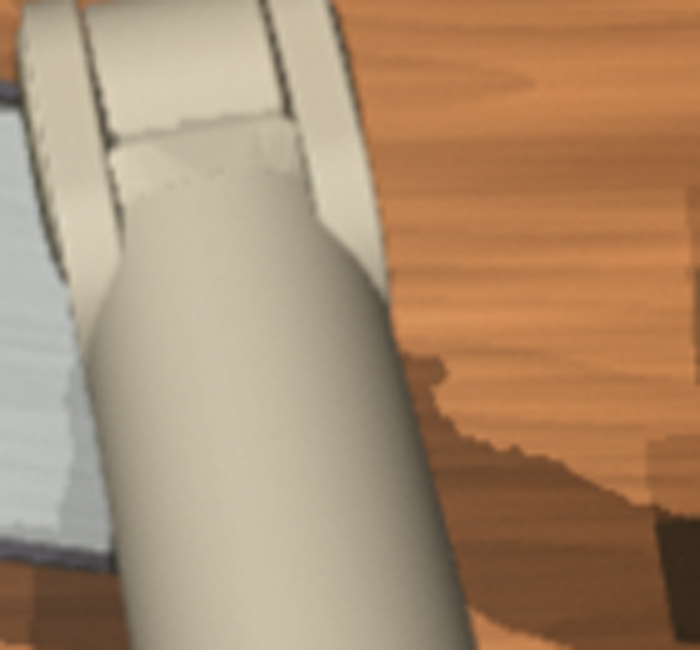

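It rode over the latch (moved 10 mm, force down to 6 N). Push a little further to catch.

Call:
{"op": "apply_moves", "data": {
  "increments": [
    [[40,0.15,0,-0.03,0],[40,0.15,0,0,0]]
  ]
}}

```text
time_s: 40.3
tool_pos: [0.4884, -0.0815, 0.0861]
ee_rot: [[0.179, 0.975, -0.13], [0.978, -0.191, -0.086], [-0.109, -0.111, -0.988]]
wrist_force: [-2.1, -6.9, 5.7]
grip_width: 0.398
```

```bash
python3 -c "
from h import *
bx([0,-.18],.09)
snap('scene','ar.png',(200,80,400,230),4)
"
```

```text
box tcp [-0.0043 -0.1727  0.0861]
40.3 tcp [ 0.4884 -0.0815  0.0861] F [-2.1 -6.9  5.7] g 0.398
[[0.179, 0.975, -0.13], [0.978, -0.191, -0.086], [-0.109, -0.111, -0.988]] [ 25.9  21.2 -29.  102.2  16.   67.7 -20. ]
units [-0.189  0.102 -0.09 ]
turn units -0.2
```

View pics/ar.png

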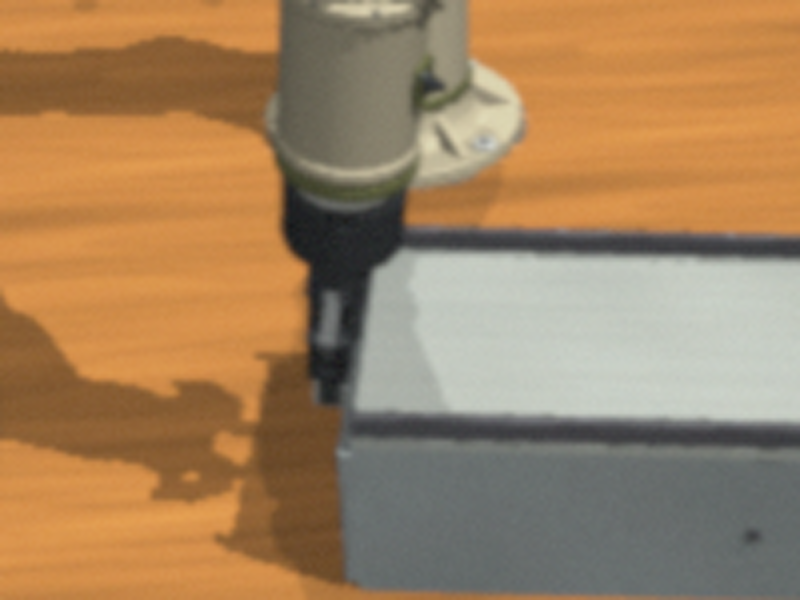

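Call:
{"op": "apply_moves", "data": {
  "increments": [
    [[40,-0.15,0,0,0],[40,-0.2,0,0,0],[40,-0.3,0,0,0],[40,-0.5,0,0,0],[40,-0.6,0,-0.1,0],[40,-0.4,0,-0.3,0],[40,0,0,-0.6,0],[40,0,0,-0.6,0]]
  ]
}}

```text
time_s: 41.15
tool_pos: [0.4775, -0.163, 0.1576]
ee_rot: [[0.174, 0.975, -0.136], [0.979, -0.186, -0.082], [-0.105, -0.119, -0.987]]
wrist_force: [0.3, 0.4, -0.2]
grip_width: 0.398
```

```bash
python3 -c "
from h import *
bx([0,-.18],.09)
snap('scene','as.png',(140,60,400,240),3)
"
```

```text
box tcp [-0.002  -0.2549  0.1576]
41.15 tcp [ 0.4775 -0.163   0.1576] F [ 0.3  0.4 -0.2] g 0.398
[[0.174, 0.975, -0.136], [0.979, -0.186, -0.082], [-0.105, -0.119, -0.987]] [ 33.5  17.1 -27.2  96.9  13.7  75.5  -8. ]
units [2.041 0.198 1.472]
turn units -0.15
```

View pics/as.png

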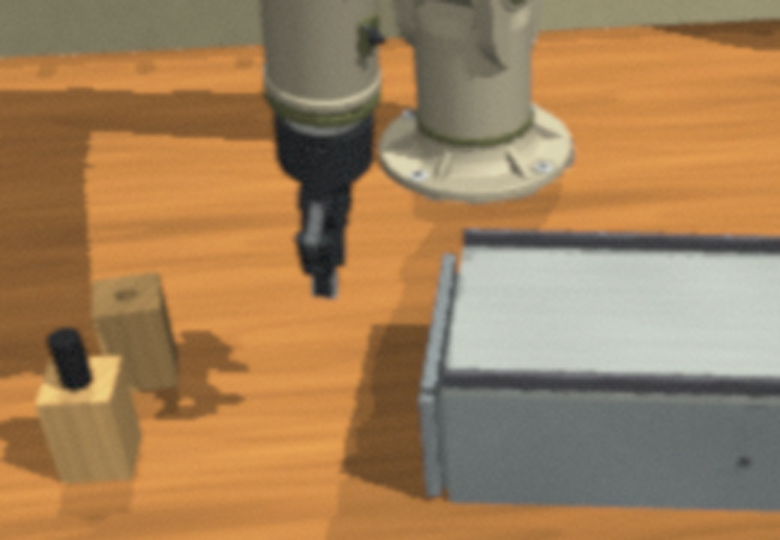

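Call:
{"op": "apply_moves", "data": {
  "increments": [
    [[40,0,0,-0.7,0],[40,0,0,-0.8,0],[40,0,0,-0.6,0],[40,0,0,0,0],[40,0,0,0,0],[40,0,0,0,0],[40,0,0,0,0],[40,0,0,0,0]]
  ]
}}

```text
time_s: 42.0
tool_pos: [0.4895, -0.1571, 0.2464]
ee_rot: [[0.174, 0.976, -0.131], [0.979, -0.186, -0.08], [-0.102, -0.115, -0.988]]
wrist_force: [0.2, -0.1, 1.2]
grip_width: 0.405
```

```bash
python3 -c "
from h import *
st()
snap('scene','at.png'); snap('top','au.png')
im=cv2.imread('pics/at.png')[120:240,270:440]; cv2.imwrite('pics/av.png',cv2.resize(im,None,fx=4,fy=4,interpolation=cv2.INTER_CUBIC))
"
```

```text
42.0 tcp [ 0.4895 -0.1571  0.2464] F [ 0.2 -0.1  1.2] g 0.405
[[0.174, 0.976, -0.131], [0.979, -0.186, -0.08], [-0.102, -0.115, -0.988]] [ 33.   14.7 -27.7  88.2  12.1  86.   -6.4]
```

View pics/at.png

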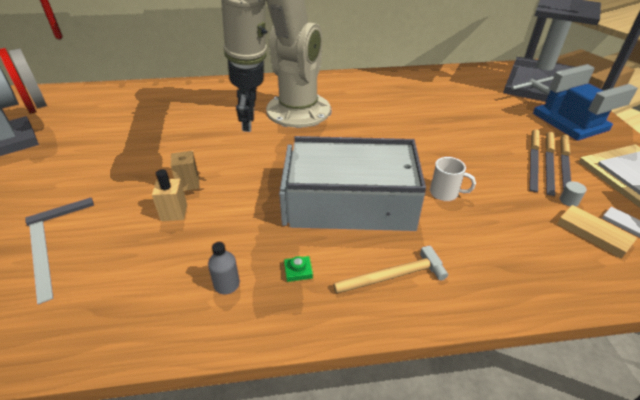

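View pics/av.png

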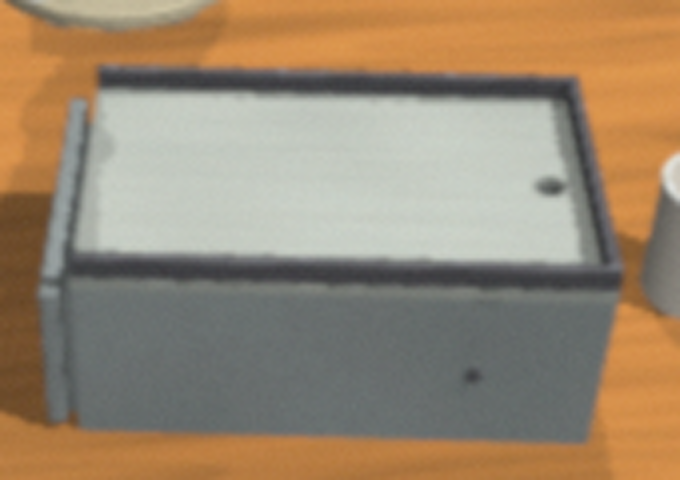

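View pics/au.png

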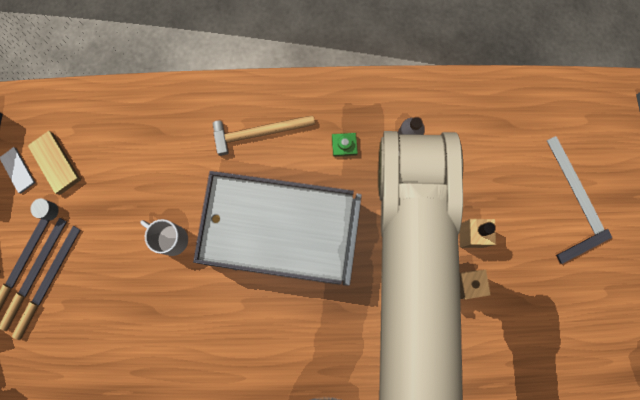

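The panel sits at (45–85, 100–420) in the crop, as in the first picture. The top of the box is clear, the pin is in its stand, and the mug, oil bottle and hammer haven't moved. Handing in.

```bash
python3 -c "
from station import workorder
print(workorder.hand_in())"
```

```text
the job is handed in; nothing more can be done
None
```

I carried out the whole job and handed it in at about 42 s. The drawer is shut with all three castings in it, and the pin is back in its stand. The hand-in gave no verdict.

- **Pin and drawer:** I pushed the pin through the hole, which tripped the latch and sprang the drawer fully out. The pin then went back into the stand farthest from the base.
- **Castings:** Three castings were present. I slid each one over the open edge, and the pictures showed all three lying low in the drawer.
- **Shutting the drawer:** The first push stopped about 10 mm short with roughly 33 N on the panel, so I backed off and looked in. On the second push it stuck at the same place at about 30 N, then rode over the latch, and I pushed it in until it caught.

**Last checks:** The front panel sits where it did in the first picture and had not moved about 1.5 s after the gripper let go. The box top is empty, the pin is upright in its stand, and the mug, oil bottle, hammer and green look-alike are where they started. The gripper is touching nothing.

**What disagreed:** Riding over the latch took about 30 N, against the stated 7–15 N. The tool also tilted by up to about 9° during the run; I allowed for the tilt when I put the pin back.

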